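# Set up the lamp-to-sphere beam line

### The arm

A 6-joint arm with a two-finger parallel gripper is mounted at the origin on the work surface. World frame = base frame: x ahead of the robot, y to its left, z up, the work surface at z = 0. Lengths are in m, angles in degrees, forces in N, time in s.
With the tool pointing down it reaches from about 0.4 to 0.925 m from the base axis. Payload 3.4 kg.
Tool frame: the origin (TCP) lies midway between the tips of the shut fingers; the grasp point (between the pads) lies robot.grasp_offset behind it (robot.grasp_offset is the distance from the TCP to the grasp point, in m); y points along the fingers, z is the direction in which the jaws open and shut, and the axes are right-handed (so a half turn about y gives the same grasp; the last joint's range is limited). The gripper opens to 85 mm and grips with 20 to 120 N. Pads are 22 mm wide; open, the fingers measure 114 mm over their backs; the gripper's body (76 mm by 85 mm) begins 54 mm behind the grasp point. The pads swing forward as they close: fully open they stand 13 mm farther back than shut.
Start: joints at [-78.237, 17.578, 86.31, -0, 76.112, -4.211], TCP at [0.158, -0.553, 0.231] pointing down, gripper open.
Joint ranges: [-179.03, 179.03], [-60, 130.46], [8.19, 133.38], [-81.62, 261.62], [5.75, 156.47], [-153.77, 153.77]. Speed limits (degrees/s): [147.25, 147.25, 180, 180, 180, 180].

### API

Orientations are given as [roll, pitch, yaw] about the fixed x, y, z axes, in that order (R = Rz(yaw) Ry(pitch) Rx(roll)).
In Python, from cell import robot gives the robot as it stands.
- The arm moves only by the tool jog_arm, never from a script. Its argument "increments" is a list of rows, each an object of numbers: "dx", "dy", "dz": the shift along the world's x, y, z in m; "wx", "wy", "wz": the turn, a rotation vector about the world's x, y, z in degrees; "jaw": the opening, from 0 (shut) to 1 (fully open). In form: [{"dx": .., "dy": .., "dz": .., "wx": .., "wy": .., "wz": .., "jaw": ..}, ...]. A call has 1 to 12 rows; each row shifts and turns the pose as measured when the row begins; what a row does not reach is not made up. A row lasts 1/12 s, in which the tool goes at most 41.7 mm and 7.16 degrees, less where a joint would pass 70% of its speed; a pose out of reach is approached as far as the arm can. A call with a gripper value outside its range is refused whole. The fingers move at their own pace and stop on an object; "grip_force" is the grip in N (left out, the last holds). Time passes only in rows, so rows that do not move let the fingers close. It gives the time, the measured TCP pose, the force and the opening at its end, in the units of the state.
- robot.observe(): the state, without advancing time (a new reading comes with each control period).
- robot.read_camera(name): name is "scene" or "top" or "wrist"; returns the picture (480x640x3 uint8, red, green, blue); there is no depth.
- robot.camera_model(name): a dict with "K" (3x3 intrinsics, pixels), "origin" and "rotation" of the camera in the world; the wrist camera has in their place "T_tool_cam" (4x4, takes a point from camera to tool coordinates, whose origin is the TCP and whose axes are the tool frame's). Camera axes: x right, y up, looking along -z (the intrinsics and any distortion apply to the point x, -y, -z); pixel columns grow to the right and rows downward; lengths in m; the calibration is good to about 2 mm. A picture is of the moment at which its call begins: read the wrist's pose just before it. camera_model takes no time and is no camera call.
- robot.close_job(): hands the job in, once; it reports no verdict.
Trained networks look in the newest picture that a camera, given by its name, has taken for a name from the list of things; names that differ only in an ending like _2 or _b are one class to them, and where a whole thing is asked for, a point or a joint stands for the part that bears it (a point fixed in the world has none). Each returns a list of dicts, best first, with "conf" (0 to 1); they miss things now and then, are a little off and sometimes report something else, mostly with a low value. They report only what shows in the picture. A call takes as long as a camera call. They do not tell look-alikes from the thing itself.
- robot.find_in(label, camera): "uv" ([column, row] in pixels, amid what is visible of it).
- robot.spot_point(label, camera): "uv" ([column, row] in pixels: a listed point, or the origin of a listed thing).
The state is a dict: "clock": time; "joint_pos": joint angles; "joint_velocities": joint speeds; "effort": joint torques, N m; "position": TCP position; "orientation": TCP orientation; "ft_force": force on the tool from outside, world axes, zero at the start; "wrist_torque": the same for the moment, N m; "opening": finger opening in m.
Only numpy, scipy, OpenCV 4.12 (cv2) and the standard library are available. Lean on these libraries where they do the work, as an engineer would, in place of code of your own. Each camera call takes 0.05 s, during which the arm holds its last target. There are 200 camera calls.

### The job

Set up the beam line on the black plate: stand the blue riser block halfway between the amber lamp and the white sphere and set the red lens holder centred on top of it; stand the black iris holder halfway between the lamp and the riser, and the white filter holder halfway between the riser and the sphere. Everything stands upright on the plate's white centre line, with the windows of the lens, iris and filter facing squarely along the line from lamp to sphere. Do not knock over or shift the bare steel post that stands among the parts.

Things in the scene. Friction and masses are not known exactly. Their poses are not given: they have to be found in the camera images.
- rail: Black flat plate screwed to the table, 80 mm wide (own x) by 500 mm long (own y) and 10 mm thick, with a thin white centre line along its length. Origin at the centre of its underside; its top is at own z = 10 mm. Fixed.
- lamp: Amber glass lamp with black round base (radius 28 mm) and orange cap, 97 mm tall, fixed on the plate's centre line, 200 mm from the plate's middle, at either end. Origin at the centre of its underside.
- sphere: White measuring sphere (radius 32 mm, centre 62 mm up) with black ports on a round steel foot (radius 28 mm), 94 mm tall, fixed on the plate's centre line at the other end from the lamp, 200 mm from the plate's middle. Origin at the centre of its underside.
- riser: Blue square riser block with a steel patch on top, 50 x 50 x 30 mm high, about 0.25 kg, loose. Origin at the centre of its underside; sides along its own x and y.
- lens: Lens holder: red square frame with a round blue lens, standing directly on a red foot (no stem), 54 mm tall in all, about 0.14 kg, loose. Origin: centre of the foot's underside, z up. Window looks along own y (both ways alike); head 44 mm wide (own x), 14 thick (y), 44 high; foot 46 x 46 x 10 mm. Head centre 32 mm above the origin.
- iris: Iris holder: black square frame with a round brass disc, a brass dot on top and four brass dots on its black foot, on a 30 mm steel stem, 84 mm tall in all, about 0.16 kg, loose. Origin: centre of the foot's underside, z up. Window looks along own y (both ways alike); head 44 mm wide (own x), 14 thick (y), 44 high; foot 46 x 46 x 10 mm. Head centre 62 mm above the origin.
- filter: Filter holder: white square frame with a square green glass and a green mark on top, white foot, on a 30 mm steel stem, 84 mm tall in all, about 0.16 kg, loose. Origin: centre of the foot's underside, z up. Window looks along own y (both ways alike); head 44 mm wide (own x), 14 thick (y), 44 high; foot 46 x 46 x 10 mm. Head centre 62 mm above the origin.
- post: Bare upright steel post (13 mm thick, 98 mm tall) on a dark round foot (radius 18 mm), loose, standing in the same row as the parts: not to be disturbed. Origin at the centre of its underside.
Things that resemble listed ones, but are neither listed nor needed, are in the scene too. Of the things that look like the lens, take the one that is farthest to the robot's right at the start. Leave any purple look-alike of the filter alone.

How it is judged (in metres and radians):
At the end, for the whole second after the job is handed in: Riser at the plate's middle, iris and filter on the line 100 mm from it towards lamp and sphere (each 15 mm along, 12 mm across); lens on the riser within 10 mm of its centre; lens, iris, filter facing along the line within 0.2 rad; all four upright (0.08 rad), released, at rest (x of riser in the frame of rail between -0.012 and 0.012 m and y of riser in the frame of rail between -0.015 and 0.015 m and horizontal distance between lens and riser below 0.01 m and z of lens in the frame of riser between 0.026 and 0.034 m and z of riser in the frame of rail between 0.006 and 0.014 m and z of iris in the frame of rail between 0.006 and 0.014 m and z of filter in the frame of rail between 0.006 and 0.014 m and x of iris in the frame of rail between -0.012 and 0.012 m and x of filter in the frame of rail between -0.012 and 0.012 m and ((y of lamp in the frame of rail above 0 m and y of iris in the frame of rail between 0.085 and 0.115 m and y of filter in the frame of rail between -0.115 and -0.085 m) or (y of lamp in the frame of rail below 0 m and y of iris in the frame of rail between -0.115 and -0.085 m and y of filter in the frame of rail between 0.085 and 0.115 m)) and angle between the y axis of each of lens, iris, filter and the y axis of rail, either way round below 0.2 rad and angle between each of riser, lens, iris, filter's own z axis and vertical below 0.08 rad and linear speed of each of riser, lens, iris, filter below 0.02 m/s and angular speed of each of riser, lens, iris, filter below 0.2 rad/s); the robot touches nothing.
It fails at once if the steel post is knocked over or shifted by more than 20 mm (distance of post from where it was at the start of the episode above 0.02 m or angle between post's own z axis and vertical above 0.35 rad).
It also fails if it takes over 120 s, if anything falls off the work surface, if the arm or the gripper's body presses on something with over 40 N, if the wrist force passes 120 N, or if a joint passes its speed limit or range.

## Working session

There is one attempt and no reset: what is moved stays moved. The work goes in short steps, Python scripts to look and compute and a tool call to move; the robot and the scene stay as the last step left them, time stands still between calls to the robot, and variables do not carry over. Pictures are saved under pics/ and viewed, about 12 in all and at most 16, crops included, and the job is handed in when it is done.

Besides the shell and the picture viewer there is one more tool, called after "Call:" by a JSON object that holds its "fn" and its "kwargs", one argument or row to a line. jog_arm: Moves the arm, as the interface text tells. Its arguments: {"type":"object","properties":{"increments":{"type":"array"},"grip_force":{"type":"number"}},"required":["increments"]}

```bash
ls; mkdir -p pics; cat > h.py <<'E'
import numpy as np, cv2
from cell import robot
from scipy.spatial.transform import Rotation as R
def cam(name, st=None):
    m=robot.camera_model(name); K=np.array(m["K"])
    if "T_tool_cam" in m:
        st=st or robot.observe(); T=np.eye(4)
        T[:3,:3]=R.from_euler('xyz',st["orientation"],degrees=True).as_matrix(); T[:3,3]=st["position"]
        T=T@np.array(m["T_tool_cam"]); return K,T[:3,3],T[:3,:3],m
    return K,np.array(m["origin"]),np.array(m["rotation"]),m
def ray(c,uv):
    K,o,Rm,m=c; d=m.get("distortion",m.get("dist"))
    p=cv2.undistortPoints(np.array([[uv]],float),K,None if d is None else np.array(d,float))[0,0]
    return o,Rm@np.array([p[0],-p[1],-1.])
def onz(c,uv,z):
    o,d=ray(c,uv); return o+d*(z-o[2])/d[2]
def proj(c,P):
    K,o,Rm,m=c; q=Rm.T@(np.array(P,float)-o); p=np.array([q[0],-q[1],-q[2]])
    d=m.get("distortion",m.get("dist"))
    return cv2.projectPoints(p.reshape(1,1,3),np.zeros(3),np.zeros(3),K,None if d is None else np.array(d,float))[0][0,0]
def tri(c1,u1,c2,u2):
    o1,d1=ray(c1,u1);o2,d2=ray(c2,u2)
    s=np.linalg.lstsq(np.c_[d1,-d2],o2-o1,rcond=None)[0]
    a,b=o1+s[0]*d1,o2+s[1]*d2; return (a+b)/2,np.linalg.norm(a-b)
def save(name,img): cv2.imwrite("pics/"+name,cv2.cvtColor(img,cv2.COLOR_RGB2BGR))
E
python3 - <<'E'
from h import *
for n in ("scene","top","wrist"): print(n,{k:np.round(v,3).tolist() if not isinstance(v,str) else v for k,v in robot.camera_model(n).items()})
print(robot.observe(), robot.grasp_offset)
C={n:cam(n) for n in("scene","top")}
for n in C:
    im=robot.read_camera(n); save(n+"0.png",im)
    for l in "rail lamp sphere riser lens iris filter post".split():
        for r in robot.spot_point(l,n)[:4]:
            print(n,l,np.round(r["uv"],1),round(r["conf"],2),np.round(onz(C[n],r["uv"],0)[:2],3))
E
```

```text
pics
scene {'K': [[521.85, 0.0, 320.653], [0.0, 521.85, 244.488], [0.0, 0.0, 1.0]], 'origin': [1.427, -0.133, 0.681], 'rotation': [53.408, -0.669, 80.991]}
top {'K': [[466.784, 0.0, 315.572], [0.0, 466.784, 246.403], [0.0, 0.0, 1.0]], 'origin': [0.469, 0.017, 0.841], 'rotation': [4.584, -1.792, -88.335]}
wrist {'K': [[337.943, 0.0, 320.664], [0.0, 337.943, 238.58], [0.0, 0.0, 1.0]], 'T_tool_cam': [[0.0, -0.954, -0.299, -0.077], [-0.0, 0.299, -0.954, -0.141], [1.0, 0.0, 0.0, 0.0], [0.0, 0.0, 0.0, 1.0]]}
{'clock': 0.0, 'joint_pos': array([-7.82377098e+01,  1.76212760e+01,  8.63839241e+01, -2.42029729e-03,
        7.61125972e+01, -4.21022109e+00]), 'joint_velocities': array([ 0.01314045, -0.04522517, -0.00571122,  0.05853601, -0.07869154,
        0.07925766]), 'effort': array([ 1.02848975e-03, -4.57545555e+01, -2.51908028e+01, -6.00442490e-05,
        1.30202345e-02,  2.46861326e-06]), 'position': array([ 0.15805228, -0.55211046,  0.23039068]), 'orientation': array([-9.01176517e+01,  6.30619384e-03, -1.64026912e+02]), 'ft_force': array([ 1.02516641, -0.56690827,  0.45485901]), 'wrist_torque': array([-0.02184603,  0.02170871,  0.01495201]), 'opening': 0.08522973180631163} 0.0187Traceback (most recent call last):
  File "<stdin>", line 9, in <module>
  File "h.py", line 16, in onz
    o,d=ray(c,uv); return o+d*(z-o[2])/d[2]
                                       ~^^^
IndexError: invalid index to scalar variable.
```

```bash
sed -i "s/np.array(m\[\"rotation\"\]),m/R.from_euler('xyz',m[\"rotation\"],degrees=True).as_matrix(),m/" h.py
python3 - <<'E'
from h import *
C={n:cam(n) for n in("scene","top")}
for n in C:
    im=robot.read_camera(n); save(n+"0.png",im)
    for l in "rail lamp sphere riser lens iris filter post".split():
        for r in robot.spot_point(l,n)[:4]:
            print(n,l,np.round(r["uv"],1),round(r["conf"],2),np.round(onz(C[n],r["uv"],0)[:2],3))
E
```

```text
scene rail [298.4 231.9] 0.75 [ 0.468 -0.024]
scene rail [267.1 287. ] 0.37 [ 0.646 -0.108]
scene lamp [208.6 233.4] 0.96 [ 0.445 -0.224]
scene sphere [384.2 223.4] 0.68 [0.462 0.177]
scene riser [265.3 285.9] 0.93 [ 0.642 -0.112]
scene lens [440.9 223.7] 0.88 [0.482 0.308]
scene lens [425.9 276.6] 0.79 [0.66  0.213]
scene iris [327.8 281.9] 0.97 [0.648 0.013]
scene filter [214.9 295.2] 0.86 [ 0.656 -0.21 ]
scene filter [160.7 307. ] 0.65 [ 0.674 -0.31 ]
scene post [373.  283.5] 0.6 [0.666 0.101]
top rail [323.2 283.4] 0.91 [ 0.471 -0.023]
top lamp [430.4 292.6] 0.81 [ 0.46  -0.218]
top sphere [209.8 271.3] 0.88 [0.487 0.18 ]
top riser [365.9 191.8] 0.79 [ 0.64  -0.097]
top lens [193.4 179.2] 0.81 [0.652 0.218]
top lens [137.5 274.6] 0.66 [0.477 0.308]
top iris [308.4 191.3] 0.97 [0.638 0.008]
top filter [480.8 175.6] 0.88 [ 0.678 -0.31 ]
top filter [428.9 187.2] 0.62 [ 0.653 -0.213]
top post [259.7 167.2] 0.61 [0.679 0.099]
top post [372.7 192.6] 0.47 [ 0.639 -0.109]
```

View pics/scene0.png

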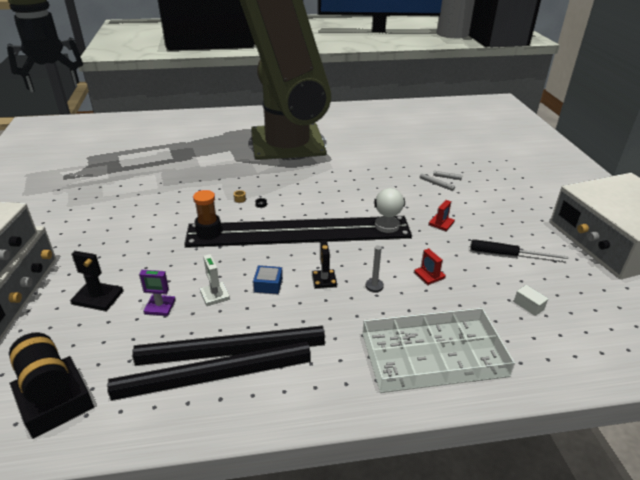

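View pics/top0.png

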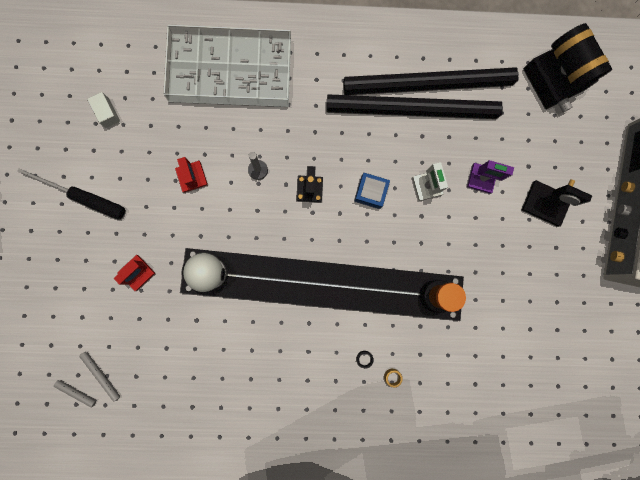

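Top view: the filter is at (430,188) with its purple look-alike at (490,175). The iris, with four brass dots on its foot, is at (310,188). The larger black stand at (550,200) is a decoy. The post is at (257,165) and the riser at (372,190). The lens-like things are at (190,175), y≈0.22, and (134,272), y≈0.31. The robot's right is −y, so the one at (190,175) is meant. I'll confirm that in a closer wrist view.

Call:
{"fn": "jog_arm", "kwargs": {
  "increments": [
    {"dx": 0.027,"dy": 0.03,"wz": -1.4},
    {"dx": 0.027,"dy": 0.03,"wz": -1.4},
    {"dx": 0.027,"dy": 0.03,"wz": -1.4},
    {"dx": 0.027,"dy": 0.03,"wz": -1.4},
    {"dx": 0.027,"dy": 0.03,"wz": -1.4},
    {"dx": 0.027,"dy": 0.03,"wz": -1.4},
    {"dx": 0.027,"dy": 0.03,"wz": -1.4},
    {"dx": 0.027,"dy": 0.03,"wz": -1.4},
    {"dx": 0.027,"dy": 0.03,"wz": -1.4},
    {"dx": 0.027,"dy": 0.03,"wz": -1.4},
    {"dx": 0.027,"dy": 0.03,"wz": -1.4},
    {"dx": 0.027,"dy": 0.03,"wz": -1.4}
  ]
}}

```text
validation failed for argument at $.in...
```

Call:
{"fn": "jog_arm", "kwargs": {
  "increments": [
    {"dx": 0.02,"dy": 0.02},
    {"dx": 0.02,"dy": 0.02},
    {"dx": 0.02,"dy": 0.02},
    {"dx": 0.02,"dy": 0.02},
    {"dx": 0.02,"dy": 0.02},
    {}
  ]
}}

```text
validation failed for argument at $.in...
```

Call:
{"fn": "jog_arm", "kwargs": {
  "increments": [
    {"dx": 0.027,"dy": 0.03,"dz": 0,"wx": 0,"wy": 0,"wz": -1.4,"jaw": 1},
    {"dx": 0.027,"dy": 0.03,"dz": 0,"wx": 0,"wy": 0,"wz": -1.4,"jaw": 1},
    {"dx": 0.027,"dy": 0.03,"dz": 0,"wx": 0,"wy": 0,"wz": -1.4,"jaw": 1},
    {"dx": 0.027,"dy": 0.03,"dz": 0,"wx": 0,"wy": 0,"wz": -1.4,"jaw": 1},
    {"dx": 0.027,"dy": 0.03,"dz": 0,"wx": 0,"wy": 0,"wz": -1.4,"jaw": 1},
    {"dx": 0.027,"dy": 0.03,"dz": 0,"wx": 0,"wy": 0,"wz": -1.4,"jaw": 1},
    {"dx": 0.027,"dy": 0.03,"dz": 0,"wx": 0,"wy": 0,"wz": -1.4,"jaw": 1},
    {"dx": 0.027,"dy": 0.03,"dz": 0,"wx": 0,"wy": 0,"wz": -1.4,"jaw": 1},
    {"dx": 0.027,"dy": 0.03,"dz": 0,"wx": 0,"wy": 0,"wz": -1.4,"jaw": 1},
    {"dx": 0.027,"dy": 0.03,"dz": 0,"wx": 0,"wy": 0,"wz": -1.4,"jaw": 1},
    {"dx": 0.027,"dy": 0.03,"dz": 0,"wx": 0,"wy": 0,"wz": -1.4,"jaw": 1},
    {"dx": 0.027,"dy": 0.03,"dz": 0,"wx": 0,"wy": 0,"wz": -1.4,"jaw": 1}
  ]
}}

```text
clock: 2.0
position: [0.4854, -0.1876, 0.233]
orientation: [-89.4, 0.1, 177.4]
ft_force: [0.1, -1.3, 0.6]
opening: 0.0856
```

Call:
{"fn": "jog_arm", "kwargs": {
  "increments": [
    {"dx": 0.025,"dy": 0.022,"dz": 0,"wx": 0,"wy": 0,"wz": -0.5,"jaw": 1},
    {"dx": 0.025,"dy": 0.022,"dz": 0,"wx": 0,"wy": 0,"wz": -0.5,"jaw": 1},
    {"dx": 0.025,"dy": 0.022,"dz": 0,"wx": 0,"wy": 0,"wz": -0.5,"jaw": 1},
    {"dx": 0.025,"dy": 0.022,"dz": 0,"wx": 0,"wy": 0,"wz": 0,"jaw": 1},
    {"dx": 0,"dy": 0,"dz": 0,"wx": 0,"wy": 0,"wz": 0,"jaw": 1},
    {"dx": 0,"dy": 0,"dz": 0,"wx": 0,"wy": 0,"wz": 0,"jaw": 1}
  ]
}}

```text
clock: 2.5
position: [0.5957, -0.0859, 0.2334]
orientation: [-89.6, 0.4, 176.4]
ft_force: [-0.4, -0.2, 0.2]
opening: 0.0853
```

```bash
python3 - <<'E'
from h import *
st=robot.observe(); c=cam("wrist",st); im=robot.read_camera("wrist"); save("w1.png",im); np.save("w1.npy",im)
import json; json.dump([st["position"].tolist(),st["orientation"].tolist()],open("w1.json","w")); print(st["position"],st["orientation"])
for l in "lamp riser lens iris filter post".split():
    for r in robot.spot_point(l,"wrist")[:3]:
        print(l,np.round(r["uv"],1),round(r["conf"],2),np.round(onz(c,r["uv"],0.01 if l=="lamp" else 0)[:2],3))
E
```

```text
[ 0.5956765  -0.08591495  0.23336267] [-89.55870177   0.35009554 176.38181889]
lamp [438.3 316.6] 0.71 [ 0.451 -0.223]
riser [332.6 164.6] 0.62 [ 0.64  -0.104]
lens [  8.7 318.2] 0.81 [0.479 0.308]
lens [ 31.7 164.6] 0.74 [0.661 0.221]
iris [230.3 168.3] 0.72 [0.643 0.008]
filter [429.4 140.9] 0.69 [ 0.658 -0.209]
filter [528.  118.9] 0.62 [ 0.674 -0.312]
post [140.6 142.6] 0.98 [0.676 0.099]
```

View pics/w1.png

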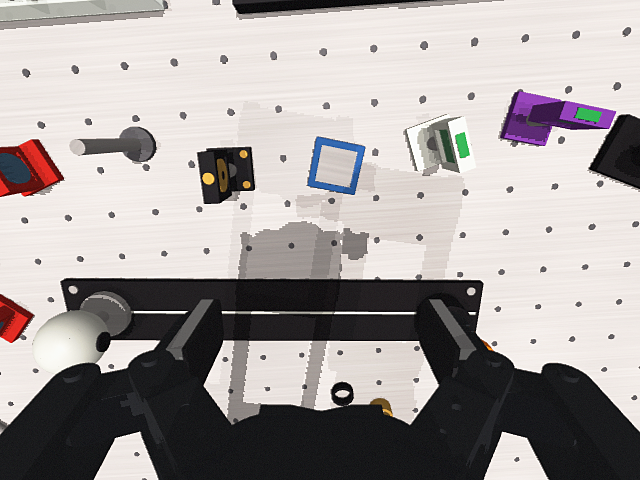

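Call:
{"fn": "jog_arm", "kwargs": {
  "increments": [
    {"dx": 0,"dy": 0.04,"dz": 0,"wx": 0,"wy": 0,"wz": 0,"jaw": 1},
    {"dx": 0,"dy": 0.04,"dz": 0,"wx": 0,"wy": 0,"wz": 0,"jaw": 1},
    {"dx": 0,"dy": 0.04,"dz": 0,"wx": 0,"wy": 0,"wz": 0,"jaw": 1},
    {"dx": 0,"dy": 0.04,"dz": 0,"wx": 0,"wy": 0,"wz": 0,"jaw": 1},
    {"dx": 0,"dy": 0.04,"dz": 0,"wx": 0,"wy": 0,"wz": 0,"jaw": 1},
    {"dx": 0,"dy": 0,"dz": 0,"wx": 0,"wy": 0,"wz": 0,"jaw": 1},
    {"dx": 0,"dy": 0,"dz": 0,"wx": 0,"wy": 0,"wz": 0,"jaw": 1}
  ]
}}

```text
clock: 3.43
position: [0.5918, 0.1101, 0.2358]
orientation: [-89.5, 0.6, 175.2]
ft_force: [0.8, -0.8, 0.0]
opening: 0.0856
```

```bash
python3 - <<'E'
from h import *
st=robot.observe(); c=cam("wrist",st); im=robot.read_camera("wrist"); save("w2.png",im); np.save("w2.npy",im)
import json; json.dump([st["position"].tolist(),st["orientation"].tolist()],open("w2.json","w")); print(st["position"],st["orientation"])
for l in "sphere riser lens iris filter post".split():
    for r in robot.spot_point(l,"wrist")[:3]:
        print(l,np.round(r["uv"],1),round(r["conf"],2),np.round(onz(c,r["uv"],0.01 if l=="sphere" else 0)[:2],3))
E
```

```text
[0.5918279  0.11013552 0.23577042] [-89.48757704   0.58071764 175.1673789 ]
sphere [271.5 299.5] 0.68 [0.485 0.176]
riser [511.6 144.6] 0.81 [ 0.641 -0.104]
lens [214.5 156.1] 0.8 [0.656 0.218]
lens [169.4 305.8] 0.69 [0.483 0.305]
iris [410.4 152.3] 0.59 [0.642 0.006]
filter [611.1 120.3] 0.97 [ 0.657 -0.208]
post [317.4 127.9] 0.9 [0.676 0.104]
```

View pics/w2.png

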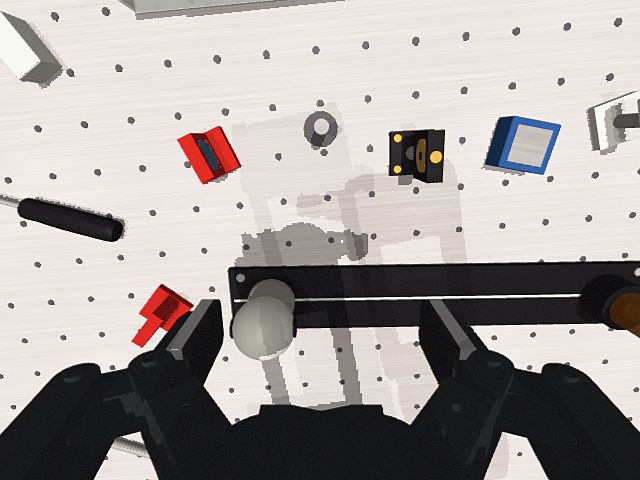

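Wrist views: w2 shows the wanted lens, red with a blue glass, at (210,155); its twin is to the left at (163,315). The iris with four brass dots is at (417,155), the post at (320,127) and the riser at (523,145). In w1 the filter, white with a green mark, is at (440,145) and the purple look-alike at (555,118). Next is an enlarged montage to read corners and confirm the candidates.

```bash
cat >> h.py <<'E'
def tiles(name,lst,s=3,w=88,h=98):
    out=[]
    for im,(u,v),t in lst:
        u0,v0=int(u-w//2),int(v-h//2); u0=max(0,min(u0,640-w)); v0=max(0,min(v0,480-h))
        c=cv2.resize(im[v0:v0+h,u0:u0+w],None,fx=s,fy=s,interpolation=cv2.INTER_CUBIC)
        for k in range(0,w):
            if (u0+k)%10==0: cv2.line(c,(k*s,0),(k*s,10 if (u0+k)%50 else 22),(255,0,255),1)
        for k in range(0,h):
            if (v0+k)%10==0: cv2.line(c,(0,k*s),(10 if (v0+k)%50 else 22,k*s),(255,0,255),1)
        cv2.putText(c,f"{t} {u0},{v0}",(25,h*s-6),0,0.5,(0,0,255),1); out.append(c)
    n=3 if len(out)>4 else 2
    save(name,np.vstack([np.hstack(out[i:i+n]) for i in range(0,len(out),n)]))
E
python3 - <<'E'
from h import *
a,b=np.load("w1.npy"),np.load("w2.npy")
tiles("m1.png",[(a,(440,145),"filter w1"),(a,(228,172),"iris w1"),(a,(335,165),"riser w1"),(b,(417,155),"iris w2"),(b,(523,145),"riser w2"),(b,(210,155),"lens w2")])
E
```

```text
(no output)
```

View pics/m1.png

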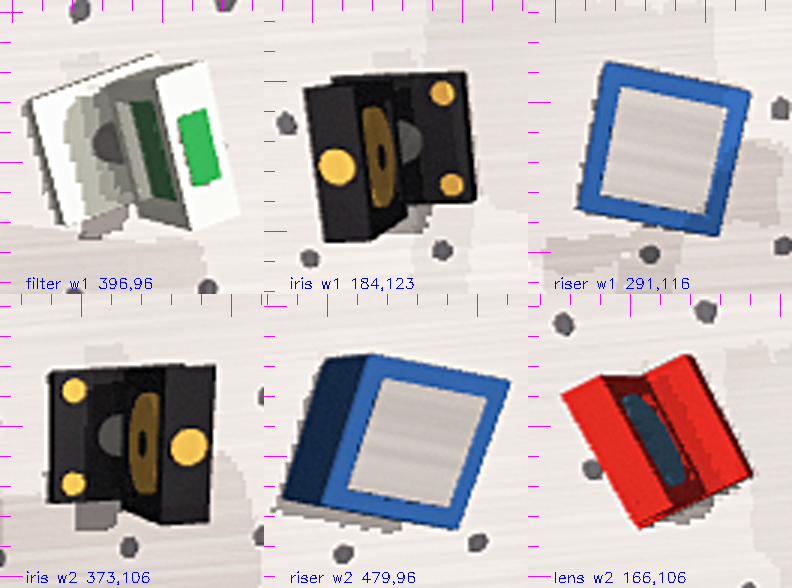

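The crops confirm the iris (four brass foot dots, disc), the filter (white with green mark) and the lens (red with blue glass). Next I turn the corners I read into poses, with heights from two views.

```bash
python3 - <<'E'
from h import *
import json
def C(n):
    p,o=json.load(open(n+".json")); return cam("wrist",dict(position=np.array(p),orientation=np.array(o)))
a,b=C("w1"),C("w2")
F1=[(448,120.3),(464.3,116.3),(476,166.7),(460,172.7)]
I1=[(197.7,152.3),(216.7,150.7),(220.3,203),(204.3,203.3)]; I2=[(428,130),(444.7,130),(442.7,182.3),(426.3,182.3)]
R1=[(317,136.7),(365,146.7),(354.7,194.7),(307.3,185.3)]; R2=[(515,116),(561,124.7),(544,174.3),(498.3,165)]
L2=[(204,134),(219.3,126),(240.7,166.3),(225.7,173.7)]
for n,x,y in(("iris",I1,I2),("riser",R1,R2)):
    print(n,"tri",[np.round(np.r_[tri(a,p,b,q)],4).tolist() for p,q in zip(x,y)])
def rep(n,c,pts,z):
    P=np.array([onz(c,p,z)[:2] for p in pts]); e=[P[(i+1)%4]-P[i] for i in range(4)]
    print(n,"centre",P.mean(0).round(4),"sides",[round(float(np.hypot(*v)),4) for v in e],"ang",[round(float(np.degrees(np.arctan2(v[1],v[0]))),1) for v in e])
rep("filter",a,F1,.084);rep("iris1",a,I1,.084);rep("iris2",b,I2,.084);rep("riser1",a,R1,.03);rep("riser2",b,R2,.03);rep("lens2",b,L2,.054)
for n,c,P in(("filter foot L edge+top",a,[(406.7,129.3),(418.3,170),(448.7,114.7)]),("lens foot",b,[(177.3,140),(203.3,184),(191.3,133.3)]),("holes w1",a,[(73,290),(471,292)]),("holes w2",b,[(240,278),(637,272)])):
    print(n,[onz(c,p,.01)[:2].round(4).tolist() for p in P])
# white centre line
for n,c in(("w1",a),("w2",b)):
    im=np.load(n+".npy").astype(int); pts=[]
    for u in (range(230,415,5) if n=="w1" else range(305,425,5)):
        col=im[285:335,u].mean(1) ; v=int(np.argmax(col-cv2.blur(col.reshape(-1,1).astype(np.float32),(1,9)).ravel()))
        w=col[max(0,v-2):v+3]-40; w=np.clip(w,0,None); pts.append(onz(c,(u,285+v+((np.arange(len(w))-min(2,v))*w).sum()/w.sum()),.01)[:2])
    P=np.array(pts); k=np.polyfit(P[:,1],P[:,0],1); r=P[:,0]-np.polyval(k,P[:,1]); g=abs(r-np.median(r))<.004; k=np.polyfit(P[g,1],P[g,0],1)
    print("line",n,"x=",k,"res",r[g].std(),g.sum(),"angle",90-np.degrees(np.arctan(k[0])))
t=cam("top"); 
for p in((187,286),(193,252),(462,277),(457,317)): print("top hole guess",onz(t,p,.01)[:2].round(4))
E
```

```text
iris tri [[0.6641, 0.0119, 0.0813, 0.0003], [0.6636, -0.0032, 0.0779, 0.0011], [0.6198, -0.0008, 0.0823, 0.0005], [0.6207, 0.0133, 0.0819, 0.0001]]
riser tri [[0.6698, -0.0889, 0.0295, 0.0003], [0.6576, -0.1358, 0.0282, 0.0003], [0.6102, -0.124, 0.0285, 0.0], [0.6235, -0.0759, 0.0294, 0.0006]]
filter centre [ 0.6562 -0.2094] sides [0.0133, 0.043, 0.014, 0.0448] ang [-80.3, -163.2, 107.4, 15.8]
iris1 centre [0.6424 0.0043] sides [0.016, 0.0441, 0.0139, 0.0431] ang [-89.0, 175.3, 87.4, -2.1]
iris2 centre [0.6421 0.0064] sides [0.0139, 0.0433, 0.0143, 0.0433] ang [-94.9, 178.9, 85.1, -1.6]
riser1 centre [ 0.6403 -0.1061] sides [0.0483, 0.0485, 0.0496, 0.0485] ang [-104.9, 165.9, 75.1, -15.6]
riser2 centre [ 0.6404 -0.1054] sides [0.0474, 0.0487, 0.0493, 0.0477] ang [-104.6, 166.2, 74.2, -16.0]
lens2 centre [0.6622 0.1934] sides [0.0161, 0.0397, 0.0161, 0.0396] ang [-69.4, -159.6, 110.3, 20.4]
filter foot L edge+top [[0.6713, -0.1816], [0.6291, -0.1944], [0.6827, -0.2243]]
lens foot [[0.6759, 0.2505], [0.6285, 0.232], [0.6812, 0.2347]]
holes w1 [[0.5156, 0.2096], [0.4813, -0.2603]]
holes w2 [[0.516, 0.2095], [0.482, -0.2585]]
line w1 x= [0.07278607 0.47206247] res 9.222672539387894e-05 37 angle 85.83700673542401
line w2 x= [0.07359176 0.47183252] res 9.751471938346476e-05 24 angle 85.79108997219863
top hole guess [0.4593 0.217 ]
top hole guess [0.5196 0.2095]
top hole guess [ 0.4896 -0.2718]
top hole guess [ 0.4181 -0.2631]
```

Call:
{"fn": "jog_arm", "kwargs": {
  "increments": [
    {"dx": 0.008,"dy": -0.036,"dz": 0,"wx": 0.1,"wy": 0.1,"wz": -1.7,"jaw": 1},
    {"dx": 0.008,"dy": -0.036,"dz": 0,"wx": 0.1,"wy": 0.1,"wz": -1.7,"jaw": 1},
    {"dx": 0.008,"dy": -0.036,"dz": 0,"wx": 0.1,"wy": 0.1,"wz": -1.7,"jaw": 1},
    {"dx": 0.008,"dy": -0.036,"dz": 0,"wx": 0.1,"wy": 0.1,"wz": -1.7,"jaw": 1},
    {"dx": 0.008,"dy": -0.036,"dz": 0,"wx": 0.1,"wy": 0.1,"wz": -1.7,"jaw": 1},
    {"dx": 0.008,"dy": -0.036,"dz": 0,"wx": 0,"wy": 0.1,"wz": -1.7,"jaw": 1},
    {"dx": 0,"dy": 0,"dz": -0.03,"wx": 0,"wy": 0,"wz": 0,"jaw": 1},
    {"dx": 0,"dy": 0,"dz": -0.03,"wx": 0,"wy": 0,"wz": 0,"jaw": 1},
    {"dx": 0,"dy": 0,"dz": -0.03,"wx": 0,"wy": 0,"wz": 0,"jaw": 1},
    {"dx": 0,"dy": 0,"dz": -0.03,"wx": 0,"wy": 0,"wz": 0,"jaw": 1},
    {"dx": 0,"dy": 0,"dz": 0,"wx": 0,"wy": 0,"wz": 0,"jaw": 1}
  ]
}}

```text
clock: 4.7
position: [0.6429, -0.1332, 0.1157]
orientation: [-89.9, 0.7, 163.3]
ft_force: [-1.7, 0.1, -1.5]
opening: 0.0852
```

```bash
cat > go.py <<'E'
# python3 go.py x y z yaw : shift and turn still to go
import sys; from h import *
t=list(map(float,sys.argv[1:5])); s=robot.observe()
w=(R.from_euler('xyz',[-90,0,t[3]],degrees=True)*R.from_euler('xyz',s["orientation"],degrees=True).inv()).as_rotvec(degrees=True)
print("d",np.round(np.array(t[:3])-s["position"],4),"w",w.round(2),"clock",round(s["clock"],2),"q6",s["joint_pos"][5].round(1),"open",round(s["opening"],4),"f",s["ft_force"].round(1))
E
python3 go.py 0.6403 -0.1058 0.002 165
python3 - <<'E'
from h import *
import json
p,o=json.load(open("w2.json")); b=cam("wrist",dict(position=np.array(p),orientation=np.array(o)))
P=np.array([onz(b,q,.054)[:2] for q in[(177.3,140),(191.3,133.3),(216.7,178.7),(203.3,184)]])
for i in range(4):
    v=P[(i+1)%4]-P[i]; print(P[i].round(4),np.hypot(*v).round(4),np.degrees(np.arctan2(v[1],v[0])).round(1))
print(P.mean(0).round(4)); F=[onz(b,q,.01)[:2] for q in((219.3,126),(240.7,166.3))]; v=F[1]-F[0];print(np.round(F,4).tolist(),np.hypot(*v),np.degrees(np.arctan2(v[1],v[0])))
E
```

```text
d [-0.0026  0.0274 -0.1137] w [0.28 0.62 1.71] clock 4.7 q6 91.4 open 0.0852 f [-1.7  0.1 -1.5]
[0.6749 0.2331] 0.0147 -71.3
[0.6796 0.2193] 0.0455 -159.5
[0.637  0.2033] 0.0141 105.9
[0.6331 0.2169] 0.0448 21.3
[0.6561 0.2182]
[[0.6859, 0.2047], [0.6437, 0.189]] 0.04508663103377843 -159.61112783050694
```

Call:
{"fn": "jog_arm", "kwargs": {
  "increments": [
    {"dx": -0.001,"dy": 0.012,"dz": 0,"wx": 0.1,"wy": 0.3,"wz": 0.8,"jaw": 1},
    {"dx": -0.001,"dy": 0.012,"dz": -0.01,"wx": 0.1,"wy": 0.3,"wz": 0.8,"jaw": 1},
    {"dx": 0,"dy": 0,"dz": -0.02,"wx": 0,"wy": 0,"wz": 0,"jaw": 1},
    {"dx": 0,"dy": 0,"dz": -0.01,"wx": 0,"wy": 0,"wz": 0,"jaw": 1},
    {"dx": 0,"dy": 0,"dz": 0,"wx": 0,"wy": 0,"wz": 0,"jaw": 1},
    {"dx": 0,"dy": 0,"dz": 0,"wx": 0,"wy": 0,"wz": 0,"jaw": 1}
  ]
}}

```text
clock: 5.2
position: [0.6442, -0.1068, 0.08]
orientation: [-90.0, 0.4, 165.0]
ft_force: [-0.6, -0.1, 0.4]
opening: 0.0852
```

```bash
python3 go.py 0.6403 -0.1058 0.002 165
```

```text
d [-0.0039  0.001  -0.078 ] w [ 0.07  0.4  -0.02] clock 5.2 q6 91.8 open 0.0852 f [-0.6 -0.1  0.4]
```

Call:
{"fn": "jog_arm", "kwargs": {
  "increments": [
    {"dx": -0.002,"dy": 0,"dz": -0.02,"wx": 0,"wy": 0.2,"wz": 0,"jaw": 1},
    {"dx": -0.001,"dy": 0.001,"dz": -0.02,"wx": 0,"wy": 0.2,"wz": 0,"jaw": 1},
    {"dx": -0.001,"dy": 0,"dz": -0.02,"wx": 0,"wy": 0,"wz": 0,"jaw": 1},
    {"dx": 0,"dy": 0,"dz": -0.01,"wx": 0,"wy": 0,"wz": 0,"jaw": 1},
    {"dx": 0,"dy": 0,"dz": -0.003,"wx": 0,"wy": 0,"wz": 0,"jaw": 1},
    {"dx": 0,"dy": 0,"dz": 0,"wx": 0,"wy": 0,"wz": 0,"jaw": 1}
  ]
}}

```text
clock: 5.7
position: [0.6482, -0.1048, 0.0151]
orientation: [-90.0, 1.1, 165.2]
ft_force: [0.1, 0.1, -0.8]
opening: 0.0852
```

Call:
{"fn": "jog_arm", "kwargs": {
  "increments": [
    {"dx": -0.004,"dy": -0.001,"dz": 0,"wx": 0,"wy": 0.5,"wz": 0,"jaw": 1},
    {"dx": -0.004,"dy": 0,"dz": 0,"wx": 0,"wy": 0.5,"wz": 0,"jaw": 1},
    {"dx": 0,"dy": 0,"dz": 0,"wx": 0,"wy": 0,"wz": 0,"jaw": 1}
  ]
}}

```text
clock: 5.95
position: [0.6417, -0.1062, 0.0182]
orientation: [-89.7, 0.3, 165.2]
ft_force: [0.3, -0.3, -0.4]
opening: 0.085
```

```bash
python3 go.py 0.6403 -0.1058 0.002 165
```

```text
d [-0.0014  0.0004 -0.0162] w [ 0.35  0.18 -0.25] clock 5.95 q6 92.0 open 0.085 f [ 0.3 -0.3 -0.4]
```

Call:
{"fn": "jog_arm", "kwargs": {
  "increments": [
    {"dx": -0.001,"dy": 0,"dz": -0.007,"wx": 0.2,"wy": 0.2,"wz": -0.1,"jaw": 1},
    {"dx": -0.001,"dy": 0,"dz": -0.007,"wx": 0.1,"wy": 0.2,"wz": -0.1,"jaw": 1},
    {"dx": 0,"dy": 0,"dz": -0.002,"wx": 0,"wy": 0,"wz": 0,"jaw": 1},
    {"dx": 0,"dy": 0,"dz": 0,"wx": 0,"wy": 0,"wz": 0,"jaw": 1}
  ]
}}

```text
clock: 6.28
position: [0.6412, -0.1069, 0.0034]
orientation: [-89.9, 0.0, 165.0]
ft_force: [-0.4, 0.0, 0.2]
opening: 0.0855
```

Good. Close on the riser.

Call:
{"fn": "jog_arm", "kwargs": {
  "increments": [
    {"dx": 0,"dy": 0,"dz": 0,"wx": 0,"wy": 0,"wz": 0,"jaw": 0.4},
    {"dx": 0,"dy": 0,"dz": 0,"wx": 0,"wy": 0,"wz": 0,"jaw": 0.4},
    {"dx": 0,"dy": 0,"dz": 0,"wx": 0,"wy": 0,"wz": 0,"jaw": 0.4},
    {"dx": 0,"dy": 0,"dz": 0,"wx": 0,"wy": 0,"wz": 0,"jaw": 0.4},
    {"dx": 0,"dy": 0,"dz": 0,"wx": 0,"wy": 0,"wz": 0,"jaw": 0.4},
    {"dx": 0,"dy": 0,"dz": 0,"wx": 0,"wy": 0,"wz": 0,"jaw": 0.4}
  ],
  "grip_force": 50
}}

```text
clock: 6.78
position: [0.6411, -0.1069, 0.0028]
orientation: [-89.9, -0.0, 165.0]
ft_force: [0.2, -0.9, -0.2]
opening: 0.0489
```

Call:
{"fn": "jog_arm", "kwargs": {
  "increments": [
    {"dx": 0,"dy": 0,"dz": 0.025,"wx": 0,"wy": 0,"wz": 0,"jaw": 0.4},
    {"dx": 0,"dy": 0,"dz": 0.03,"wx": 0,"wy": 0,"wz": 0,"jaw": 0.4},
    {"dx": -0.005,"dy": 0.002,"dz": 0.02,"wx": 0,"wy": 0,"wz": 1,"jaw": 0.4},
    {"dx": -0.025,"dy": 0.012,"dz": 0,"wx": 0,"wy": 0,"wz": 2,"jaw": 0.4},
    {"dx": -0.025,"dy": 0.012,"dz": 0,"wx": 0,"wy": 0,"wz": 2,"jaw": 0.4},
    {"dx": -0.025,"dy": 0.012,"dz": 0,"wx": 0,"wy": 0,"wz": 2,"jaw": 0.4},
    {"dx": -0.025,"dy": 0.012,"dz": 0,"wx": 0,"wy": 0,"wz": 2,"jaw": 0.4},
    {"dx": -0.025,"dy": 0.012,"dz": 0,"wx": 0,"wy": 0,"wz": 1,"jaw": 0.4},
    {"dx": -0.02,"dy": 0.01,"dz": 0,"wx": 0,"wy": 0,"wz": 0.5,"jaw": 0.4},
    {"dx": -0.01,"dy": 0.006,"dz": 0,"wx": 0,"wy": 0,"wz": 0,"jaw": 0.4},
    {"dx": 0,"dy": 0,"dz": 0,"wx": 0,"wy": 0,"wz": 0,"jaw": 0.4},
    {"dx": 0,"dy": 0,"dz": 0,"wx": 0,"wy": 0,"wz": 0,"jaw": 0.4}
  ]
}}

```text
clock: 7.78
position: [0.4699, -0.026, 0.0774]
orientation: [-89.9, -0.4, 176.0]
ft_force: [0.2, -1.2, -2.5]
opening: 0.0491
```

```bash
python3 go.py 0.4704 -0.0224 0.013 175.83
```

```text
d [ 0.0005  0.0036 -0.0644] w [ 0.05 -0.38 -0.15] clock 7.78 q6 85.9 open 0.0491 f [ 0.2 -1.2 -2.5]
```

Call:
{"fn": "jog_arm", "kwargs": {
  "increments": [
    {"dx": 0,"dy": 0.002,"dz": -0.015,"wx": 0,"wy": -0.1,"wz": 0,"jaw": 0.4},
    {"dx": 0,"dy": 0.002,"dz": -0.015,"wx": 0,"wy": 0,"wz": 0,"jaw": 0.4},
    {"dx": 0,"dy": 0,"dz": -0.012,"wx": 0,"wy": 0,"wz": 0,"jaw": 0.4},
    {"dx": 0,"dy": 0,"dz": -0.005,"wx": 0,"wy": 0,"wz": 0,"jaw": 0.4},
    {"dx": 0,"dy": 0,"dz": 0,"wx": 0,"wy": 0,"wz": 0,"jaw": 0.4}
  ]
}}

```text
clock: 8.2
position: [0.4787, -0.0244, 0.0301]
orientation: [-89.8, 0.4, 175.9]
ft_force: [0.3, 0.2, -2.5]
opening: 0.049
```

```bash
python3 go.py 0.4704 -0.0224 0.013 175.83
```

```text
d [-0.0083  0.002  -0.0171] w [ 0.18  0.38 -0.12] clock 8.2 q6 86.3 open 0.049 f [ 0.3  0.2 -2.5]
```

Call:
{"fn": "jog_arm", "kwargs": {
  "increments": [
    {"dx": -0.004,"dy": 0.001,"dz": -0.004,"wx": 0.1,"wy": 0.2,"wz": 0,"jaw": 0.4},
    {"dx": -0.004,"dy": 0.001,"dz": -0.004,"wx": 0,"wy": 0.2,"wz": 0,"jaw": 0.4},
    {"dx": -0.001,"dy": 0,"dz": -0.003,"wx": 0,"wy": 0,"wz": 0,"jaw": 0.4},
    {"dx": 0,"dy": 0,"dz": 0,"wx": 0,"wy": 0,"wz": 0,"jaw": 0.4}
  ]
}}

```text
clock: 8.53
position: [0.4724, -0.0234, 0.0189]
orientation: [-89.9, 0.1, 175.9]
ft_force: [0.5, 0.3, -2.2]
opening: 0.049
```

```bash
python3 go.py 0.4704 -0.0224 0.013 175.83
```

```text
d [-0.002   0.001  -0.0059] w [ 0.1   0.13 -0.05] clock 8.53 q6 86.3 open 0.049 f [ 0.5  0.3 -2.2]
```

Call:
{"fn": "jog_arm", "kwargs": {
  "increments": [
    {"dx": -0.002,"dy": 0.001,"dz": -0.002,"wx": 0,"wy": 0.1,"wz": 0,"jaw": 0.4},
    {"dx": -0.001,"dy": 0,"dz": -0.003,"wx": 0,"wy": 0,"wz": 0,"jaw": 0.4},
    {"dx": 0,"dy": 0,"dz": -0.001,"wx": 0,"wy": 0,"wz": 0,"jaw": 0.4},
    {"dx": 0,"dy": 0,"dz": 0,"wx": 0,"wy": 0,"wz": 0,"jaw": 0.4}
  ]
}}

```text
clock: 8.87
position: [0.4694, -0.0224, 0.0132]
orientation: [-89.9, 0.1, 175.9]
ft_force: [0.5, 0.1, -2.1]
opening: 0.0489
```

Call:
{"fn": "jog_arm", "kwargs": {
  "increments": [
    {"dx": 0,"dy": 0,"dz": -0.001,"wx": 0,"wy": 0,"wz": 0,"jaw": 0.4},
    {"dx": 0,"dy": 0,"dz": -0.001,"wx": 0,"wy": 0,"wz": 0,"jaw": 0.4},
    {"dx": 0,"dy": 0,"dz": 0,"wx": 0,"wy": 0,"wz": 0,"jaw": 0.4}
  ]
}}

```text
clock: 9.12
position: [0.4697, -0.0224, 0.0133]
orientation: [-89.9, 0.2, 175.9]
ft_force: [-0.7, 0.0, -2.2]
opening: 0.0492
```

Call:
{"fn": "jog_arm", "kwargs": {
  "increments": [
    {"dx": 0,"dy": 0,"dz": -0.003,"wx": 0,"wy": 0,"wz": 0,"jaw": 0.4},
    {"dx": 0,"dy": 0,"dz": 0,"wx": 0,"wy": 0,"wz": 0,"jaw": 0.4}
  ]
}}

```text
clock: 9.28
position: [0.4705, -0.0225, 0.0138]
orientation: [-89.9, 0.4, 175.9]
ft_force: [0.6, 0.1, -2.0]
opening: 0.0491
```

```bash
python3 -c "
from h import *
s=robot.observe(); print(s['joint_pos'].round(2),s['joint_velocities'].round(2),s['effort'].round(2),s['ft_force'].round(2),s['wrist_torque'].round(2))"
```

```text
[ -7.79  25.85 114.05  -0.16  39.7   86.43] [-0.01 -1.83 -0.88  0.    1.16  0.02] [-1.000e-02 -4.355e+01 -1.300e+01 -1.000e-02  8.000e-02 -0.000e+00] [ 0.57  0.12 -1.96] [-0.02 -0.02  0.03]
```

Call:
{"fn": "jog_arm", "kwargs": {
  "increments": [
    {"dx": -0.001,"dy": 0,"dz": -0.002,"wx": 0,"wy": 0.4,"wz": 0,"jaw": 0.4},
    {"dx": 0,"dy": 0,"dz": -0.002,"wx": 0,"wy": 0.1,"wz": 0,"jaw": 0.4},
    {"dx": 0,"dy": 0,"dz": -0.002,"wx": 0,"wy": 0.1,"wz": 0,"jaw": 0.4}
  ]
}}

```text
clock: 9.53
position: [0.4704, -0.0226, 0.0127]
orientation: [-89.8, -0.0, 175.9]
ft_force: [-5.9, 0.4, 28.4]
opening: 0.0494
```

Call:
{"fn": "jog_arm", "kwargs": {
  "increments": [
    {"dx": 0,"dy": 0,"dz": 0.001,"wx": 0,"wy": 0,"wz": 0,"jaw": 0.4},
    {"dx": 0,"dy": 0,"dz": 0,"wx": 0,"wy": 0,"wz": 0,"jaw": 0.9},
    {"dx": 0,"dy": 0,"dz": 0,"wx": 0,"wy": 0,"wz": 0,"jaw": 0.9},
    {"dx": 0,"dy": 0,"dz": 0,"wx": 0,"wy": 0,"wz": 0,"jaw": 0.9},
    {"dx": 0,"dy": 0,"dz": 0,"wx": 0,"wy": 0,"wz": 0,"jaw": 0.9}
  ]
}}

```text
clock: 9.95
position: [0.4717, -0.0228, 0.0142]
orientation: [-89.8, 0.1, 175.9]
ft_force: [-0.1, 0.6, 0.8]
opening: 0.077
```

Call:
{"fn": "jog_arm", "kwargs": {
  "increments": [
    {"dx": 0,"dy": 0,"dz": 0.03,"wx": 0,"wy": 0,"wz": 0,"jaw": 0.9},
    {"dx": 0,"dy": 0,"dz": 0.04,"wx": 0,"wy": 0,"wz": 0,"jaw": 0.9},
    {"dx": 0,"dy": 0,"dz": 0.04,"wx": 0,"wy": 0,"wz": 0,"jaw": 0.6},
    {"dx": 0.005,"dy": 0.005,"dz": 0.035,"wx": 0,"wy": 0,"wz": 0,"jaw": 0.6},
    {"dx": 0.02,"dy": 0.026,"dz": 0.015,"wx": 0,"wy": 0,"wz": 3,"jaw": 0.6},
    {"dx": 0.02,"dy": 0.026,"dz": 0,"wx": 0,"wy": 0,"wz": 4,"jaw": 0.6},
    {"dx": 0.02,"dy": 0.026,"dz": 0,"wx": 0,"wy": 0,"wz": 4,"jaw": 0.6},
    {"dx": 0.02,"dy": 0.026,"dz": 0,"wx": 0,"wy": 0,"wz": 4,"jaw": 0.6},
    {"dx": 0.02,"dy": 0.026,"dz": 0,"wx": 0,"wy": 0,"wz": 4,"jaw": 0.6},
    {"dx": 0.02,"dy": 0.026,"dz": 0,"wx": 0,"wy": 0,"wz": 3,"jaw": 0.6},
    {"dx": 0,"dy": 0,"dz": 0,"wx": 0,"wy": 0,"wz": 0,"jaw": 0.6},
    {"dx": 0,"dy": 0,"dz": 0,"wx": 0,"wy": 0,"wz": 0,"jaw": 0.6}
  ]
}}

```text
clock: 10.95
position: [0.5978, 0.1467, 0.1769]
orientation: [-89.7, -0.4, -161.2]
ft_force: [-0.3, -0.9, -0.1]
opening: 0.0509
```

```bash
python3 go.py 0.656 0.218 0.023 -159.5
python3 - <<'E'
from h import *
c=cam("wrist"); im=robot.read_camera("wrist"); save("w3.png",im); np.save("w3.npy",im)
import json; s=robot.observe(); json.dump([s["position"].tolist(),s["orientation"].tolist()],open("w3.json","w"))
for l in("riser","lens","post"):
    for r in robot.spot_point(l,"wrist")[:3]: print(l,np.round(r["uv"],1),round(r["conf"],2),onz(c,r["uv"],.01 if l=="riser" else 0)[:2].round(4))
print(proj(c,(.656,.218,.054)),proj(c,(.4704,-.0224,.04)))
E
```

```text
d [ 0.0582  0.0713 -0.1539] w [ 0.41 -0.29  1.74] clock 10.95 q6 81.4 open 0.0509 f [-0.3 -0.9 -0.1]
lens [132.2 268.9] 0.81 [0.4835 0.3083]
lens [263.7 125.9] 0.65 [0.6588 0.2196]
post [394.8 151.2] 0.78 [0.6761 0.1004]
[253.45500677 129.51939005] [437.24689825 392.03382363]
```

View pics/w3.png

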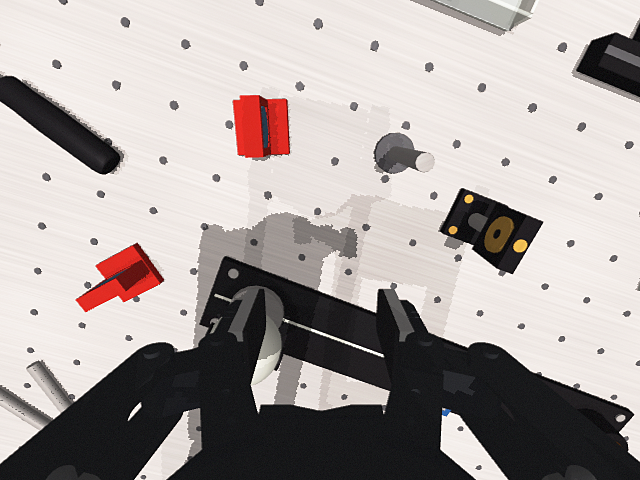

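w3 shows the lens at (260,127), agreeing with the computed (253,130), and the post untouched at (395,152). Going to the lens.

Call:
{"fn": "jog_arm", "kwargs": {
  "increments": [
    {"dx": 0.018,"dy": 0.022,"dz": 0,"wx": 0.1,"wy": -0.1,"wz": 0.8,"jaw": 0.6},
    {"dx": 0.018,"dy": 0.022,"dz": 0,"wx": 0.1,"wy": -0.1,"wz": 0.8,"jaw": 0.6},
    {"dx": 0.014,"dy": 0.018,"dz": -0.01,"wx": 0.1,"wy": 0,"wz": 0,"jaw": 0.6},
    {"dx": 0,"dy": 0,"dz": -0.025,"wx": 0,"wy": 0,"wz": 0,"jaw": 0.6},
    {"dx": 0,"dy": 0,"dz": -0.025,"wx": 0,"wy": 0,"wz": 0,"jaw": 0.6},
    {"dx": 0,"dy": 0,"dz": -0.015,"wx": 0,"wy": 0,"wz": 0,"jaw": 0.6},
    {"dx": 0,"dy": 0,"dz": 0,"wx": 0,"wy": 0,"wz": 0,"jaw": 0.6},
    {"dx": 0,"dy": 0,"dz": 0,"wx": 0,"wy": 0,"wz": 0,"jaw": 0.6}
  ]
}}

```text
clock: 11.82
position: [0.6441, 0.1983, 0.103]
orientation: [-89.8, -0.2, -160.6]
ft_force: [0.3, -0.2, -0.0]
opening: 0.0515
```

```bash
python3 go.py 0.656 0.218 0.023 -159.5
```

```text
d [ 0.0119  0.0197 -0.08  ] w [ 0.22 -0.12  1.06] clock 11.82 q6 84.3 open 0.0515 f [ 0.3 -0.2 -0. ]
```

Call:
{"fn": "jog_arm", "kwargs": {
  "increments": [
    {"dx": 0.007,"dy": 0.012,"dz": -0.005,"wx": 0.1,"wy": 0,"wz": 0.5,"jaw": 0.6},
    {"dx": 0.006,"dy": 0.01,"dz": -0.01,"wx": 0,"wy": 0,"wz": 0.5,"jaw": 0.6},
    {"dx": 0,"dy": 0,"dz": -0.01,"wx": 0,"wy": 0,"wz": 0,"jaw": 0.6},
    {"dx": 0,"dy": 0,"dz": 0,"wx": 0,"wy": 0,"wz": 0,"jaw": 0.6},
    {"dx": 0,"dy": 0,"dz": 0,"wx": 0,"wy": 0,"wz": 0,"jaw": 0.6}
  ]
}}

```text
clock: 12.23
position: [0.6604, 0.2209, 0.0803]
orientation: [-89.9, 0.2, -159.6]
ft_force: [0.5, 1.1, -0.3]
opening: 0.0513
```

```bash
python3 go.py 0.656 0.218 0.023 -159.5
```

```text
d [-0.0044 -0.0029 -0.0573] w [0.02 0.22 0.14] clock 12.23 q6 84.7 open 0.0513 f [ 0.5  1.1 -0.3]
```

Call:
{"fn": "jog_arm", "kwargs": {
  "increments": [
    {"dx": -0.004,"dy": -0.002,"dz": -0.01,"wx": 0,"wy": 0.2,"wz": 0.1,"jaw": 0.6},
    {"dx": -0.003,"dy": -0.002,"dz": -0.015,"wx": 0,"wy": 0.2,"wz": 0,"jaw": 0.6},
    {"dx": -0.002,"dy": -0.001,"dz": -0.015,"wx": 0,"wy": 0.2,"wz": 0,"jaw": 0.6},
    {"dx": -0.002,"dy": -0.001,"dz": -0.01,"wx": 0,"wy": 0.2,"wz": 0,"jaw": 0.6},
    {"dx": -0.001,"dy": 0,"dz": -0.004,"wx": 0,"wy": 0.1,"wz": 0,"jaw": 0.6},
    {"dx": 0,"dy": 0,"dz": 0,"wx": 0,"wy": 0,"wz": 0,"jaw": 0.6}
  ]
}}

```text
clock: 12.73
position: [0.6471, 0.2143, 0.0244]
orientation: [-90.2, -0.6, -159.5]
ft_force: [0.3, -0.3, -0.3]
opening: 0.0514
```

```bash
python3 go.py 0.656 0.218 0.023 -159.5
```

```text
d [ 0.0089  0.0037 -0.0014] w [ 0.02 -0.62 -0.03] clock 12.73 q6 84.1 open 0.0514 f [ 0.3 -0.3 -0.3]
```

Call:
{"fn": "jog_arm", "kwargs": {
  "increments": [
    {"dx": 0.005,"dy": 0.002,"dz": 0,"wx": 0,"wy": -0.3,"wz": 0,"jaw": 0.6},
    {"dx": 0.004,"dy": 0.002,"dz": 0,"wx": 0,"wy": -0.2,"wz": 0,"jaw": 0.6},
    {"dx": 0,"dy": 0,"dz": 0,"wx": 0,"wy": 0,"wz": 0,"jaw": 0.6},
    {"dx": 0,"dy": 0,"dz": 0,"wx": 0,"wy": 0,"wz": 0,"jaw": 0.6}
  ]
}}

```text
clock: 13.07
position: [0.6582, 0.2189, 0.0256]
orientation: [-90.0, 0.1, -159.5]
ft_force: [-0.1, -0.3, 0.0]
opening: 0.0513
```

```bash
python3 go.py 0.656 0.218 0.023 -159.5
```

```text
d [-0.0022 -0.0009 -0.0026] w [-0.01  0.05 -0.02] clock 13.07 q6 84.4 open 0.0513 f [-0.1 -0.3  0. ]
```

Call:
{"fn": "jog_arm", "kwargs": {
  "increments": [
    {"dx": -0.002,"dy": -0.001,"dz": -0.002,"wx": 0,"wy": 0,"wz": 0,"jaw": 0.6},
    {"dx": 0,"dy": 0,"dz": 0,"wx": 0,"wy": 0,"wz": 0,"jaw": 0.05},
    {"dx": 0,"dy": 0,"dz": 0,"wx": 0,"wy": 0,"wz": 0,"jaw": 0.05},
    {"dx": 0,"dy": 0,"dz": 0,"wx": 0,"wy": 0,"wz": 0,"jaw": 0.05},
    {"dx": 0,"dy": 0,"dz": 0,"wx": 0,"wy": 0,"wz": 0,"jaw": 0.05},
    {"dx": 0,"dy": 0,"dz": 0,"wx": 0,"wy": 0,"wz": 0,"jaw": 0.05},
    {"dx": 0,"dy": 0,"dz": 0,"wx": 0,"wy": 0,"wz": 0,"jaw": 0.05},
    {"dx": 0,"dy": 0,"dz": 0,"wx": 0,"wy": 0,"wz": 0,"jaw": 0.05}
  ],
  "grip_force": 40
}}

```text
clock: 13.73
position: [0.6572, 0.2185, 0.0255]
orientation: [-90.0, 0.3, -159.5]
ft_force: [0.0, -0.0, 0.7]
opening: 0.0136
```

Lens gripped (opening 13.6 mm). Before placing it I check the riser with the top and scene cameras.

```bash
cat >> h.py <<'E'
def blue(im,c,z):
    h=cv2.cvtColor(im,cv2.COLOR_RGB2HSV); m=cv2.inRange(h,(100,120,40),(120,255,255)); 
    n,l,s,ce=cv2.connectedComponentsWithStats(m); i=1+np.argmax(s[1:,4]); cnt=cv2.findContours((l==i).astype(np.uint8),0,1)[0][0]
    r=cv2.minAreaRect(cnt); P=np.array([onz(c,p,z)[:2] for p in cv2.boxPoints(r)]); return r,P
E
python3 - <<'E'
from h import *
c=cam("top"); im=robot.read_camera("top"); np.save("t2.npy",im)
r,P=blue(im,c,.04); print(np.round(r[0],1),r[1:],P.mean(0).round(4),P.round(4).tolist())
d=cam("scene"); im2=robot.read_camera("scene")
for n,k in(("top",c),("scene",d)):
    for q in robot.spot_point("riser",n)[:2]: print(n,np.round(q["uv"],1),round(q["conf"],2),onz(k,q["uv"],.01)[:2].round(4))
tiles("m2.png",[(im,(325,285),"riser top"),(im2,(298,230),"riser scene"),(im2,(425,270),"lens scene"),(im,(195,175),"lens top")])
E
```

```text
[323.5 284.2] ((29.468767166137695, 29.31174087524414), 6.009005546569824) [ 0.4696 -0.0219] [[0.4465, 0.0051], [0.4964, 0.0014], [0.4926, -0.0491], [0.4427, -0.0451]]
top [320.2 283.9] 0.68 [ 0.4698 -0.0174]
scene [298.2 231.1] 0.58 [ 0.4789 -0.0258]
```

View pics/m2.png

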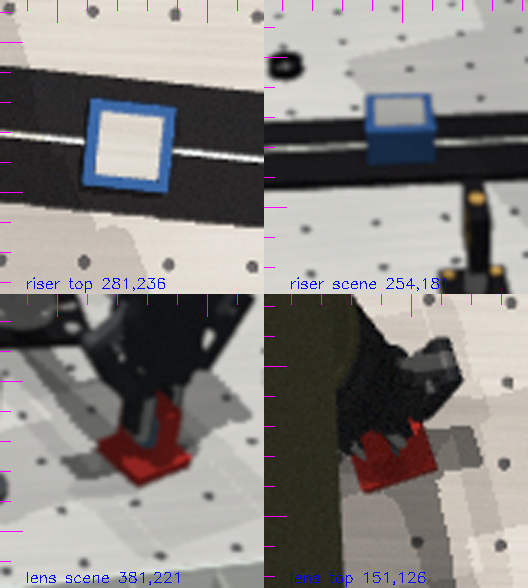

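The riser sits flat and centred on the white line: top view (323.5,284.2), giving (0.4696,−0.0219). Carrying the lens over.

Call:
{"fn": "jog_arm", "kwargs": {
  "increments": [
    {"dx": 0,"dy": 0,"dz": 0.025,"wx": 0,"wy": 0,"wz": 0,"jaw": 0.05},
    {"dx": 0,"dy": 0,"dz": 0.035,"wx": 0,"wy": 0,"wz": 0,"jaw": 0.05},
    {"dx": 0,"dy": 0,"dz": 0.035,"wx": 0,"wy": 0,"wz": 0,"jaw": 0.05},
    {"dx": 0,"dy": 0,"dz": 0.03,"wx": 0,"wy": 0,"wz": 0,"jaw": 0.05},
    {"dx": -0.015,"dy": -0.02,"dz": 0.005,"wx": 0,"wy": 0,"wz": -3,"jaw": 0.05},
    {"dx": -0.023,"dy": -0.03,"dz": 0,"wx": 0,"wy": 0,"wz": -4,"jaw": 0.05},
    {"dx": -0.023,"dy": -0.03,"dz": 0,"wx": 0,"wy": 0,"wz": -4,"jaw": 0.05},
    {"dx": -0.023,"dy": -0.03,"dz": 0,"wx": 0,"wy": 0,"wz": -4,"jaw": 0.05},
    {"dx": -0.023,"dy": -0.03,"dz": 0,"wx": 0,"wy": 0,"wz": -4,"jaw": 0.05},
    {"dx": -0.023,"dy": -0.03,"dz": 0,"wx": 0,"wy": 0,"wz": -3,"jaw": 0.05},
    {"dx": 0,"dy": 0,"dz": 0,"wx": 0,"wy": 0,"wz": 0,"jaw": 0.05},
    {"dx": 0,"dy": 0,"dz": 0,"wx": 0,"wy": 0,"wz": 0,"jaw": 0.05}
  ]
}}

```text
clock: 14.93
position: [0.5167, 0.0435, 0.1565]
orientation: [-90.0, -0.1, 177.7]
ft_force: [1.1, -0.1, -1.7]
opening: 0.0135
```

```bash
python3 go.py 0.4712 -0.0222 0.0655 175.83
```

```text
d [-0.0455 -0.0657 -0.091 ] w [ 0.01 -0.05 -1.85] clock 14.93 q6 92.5 open 0.0135 f [ 1.1 -0.1 -1.7]
```

Call:
{"fn": "jog_arm", "kwargs": {
  "increments": [
    {"dx": -0.015,"dy": -0.022,"dz": 0,"wx": 0,"wy": 0,"wz": -0.8,"jaw": 0.05},
    {"dx": -0.015,"dy": -0.022,"dz": 0,"wx": 0,"wy": 0,"wz": -0.8,"jaw": 0.05},
    {"dx": -0.013,"dy": -0.018,"dz": -0.01,"wx": 0,"wy": 0,"wz": 0,"jaw": 0.05},
    {"dx": -0.002,"dy": 0,"dz": -0.02,"wx": 0,"wy": 0,"wz": 0,"jaw": 0.05},
    {"dx": -0.002,"dy": 0,"dz": -0.015,"wx": 0,"wy": 0,"wz": 0,"jaw": 0.05},
    {"dx": 0,"dy": 0,"dz": 0,"wx": 0,"wy": 0,"wz": 0,"jaw": 0.05},
    {"dx": 0,"dy": 0,"dz": 0,"wx": 0,"wy": 0,"wz": 0,"jaw": 0.05}
  ]
}}

```text
clock: 15.52
position: [0.4729, -0.0191, 0.1118]
orientation: [-90.0, 0.3, 176.3]
ft_force: [1.0, 0.0, -1.5]
opening: 0.0136
```

```bash
python3 go.py 0.4712 -0.0222 0.0655 175.83
```

```text
d [-0.0017 -0.0031 -0.0463] w [-0.    0.35 -0.46] clock 15.52 q6 86.2 open 0.0136 f [ 1.   0.  -1.5]
```

Call:
{"fn": "jog_arm", "kwargs": {
  "increments": [
    {"dx": -0.002,"dy": -0.001,"dz": -0.01,"wx": 0,"wy": 0.2,"wz": -0.2,"jaw": 0.05},
    {"dx": -0.002,"dy": -0.001,"dz": -0.01,"wx": 0,"wy": 0.2,"wz": -0.2,"jaw": 0.05},
    {"dx": -0.001,"dy": -0.001,"dz": -0.008,"wx": 0,"wy": 0.1,"wz": 0,"jaw": 0.05},
    {"dx": -0.001,"dy": 0,"dz": -0.004,"wx": 0,"wy": 0.1,"wz": 0,"jaw": 0.05},
    {"dx": 0,"dy": 0,"dz": 0,"wx": 0,"wy": 0,"wz": 0,"jaw": 0.05},
    {"dx": 0,"dy": 0,"dz": 0,"wx": 0,"wy": 0,"wz": 0,"jaw": 0.05}
  ]
}}

```text
clock: 16.02
position: [0.4707, -0.0208, 0.0782]
orientation: [-90.0, -0.1, 176.1]
ft_force: [-1.2, -0.0, -1.2]
opening: 0.0136
```

```bash
python3 go.py 0.4712 -0.0222 0.0655 175.83
```

```text
d [ 0.0005 -0.0014 -0.0127] w [ 0.01 -0.05 -0.24] clock 16.02 q6 86.3 open 0.0136 f [-1.2 -0.  -1.2]
```

Call:
{"fn": "jog_arm", "kwargs": {
  "increments": [
    {"dx": -0.001,"dy": -0.001,"dz": -0.004,"wx": 0,"wy": 0.1,"wz": -0.1,"jaw": 0.05},
    {"dx": 0,"dy": -0.001,"dz": -0.004,"wx": 0,"wy": 0,"wz": -0.1,"jaw": 0.05},
    {"dx": 0,"dy": 0,"dz": -0.003,"wx": 0,"wy": 0,"wz": 0,"jaw": 0.05},
    {"dx": 0,"dy": 0,"dz": 0,"wx": 0,"wy": 0,"wz": 0,"jaw": 0.05}
  ]
}}

```text
clock: 16.35
position: [0.4705, -0.023, 0.0668]
orientation: [-90.0, -0.1, 175.9]
ft_force: [1.0, 0.5, -2.2]
opening: 0.0132
```

```bash
python3 go.py 0.4712 -0.0222 0.0655 175.83
```

```text
d [ 0.0007  0.0008 -0.0013] w [ 0.02 -0.06 -0.03] clock 16.35 q6 86.2 open 0.0132 f [ 1.   0.5 -2.2]
```

Call:
{"fn": "jog_arm", "kwargs": {
  "increments": [
    {"dx": 0,"dy": 0,"dz": -0.002,"wx": 0,"wy": 0,"wz": 0,"jaw": 0.05},
    {"dx": 0,"dy": 0,"dz": -0.002,"wx": 0,"wy": 0,"wz": 0,"jaw": 0.05}
  ]
}}

```text
clock: 16.52
position: [0.4708, -0.0231, 0.0653]
orientation: [-90.0, 0.0, 175.9]
ft_force: [-10.0, 2.1, 40.6]
opening: 0.0135
```

Call:
{"fn": "jog_arm", "kwargs": {
  "increments": [
    {"dx": 0,"dy": 0,"dz": 0.001,"wx": 0,"wy": 0,"wz": 0,"jaw": 0.05},
    {"dx": 0,"dy": 0,"dz": 0,"wx": 0,"wy": 0,"wz": 0,"jaw": 0.55},
    {"dx": 0,"dy": 0,"dz": 0,"wx": 0,"wy": 0,"wz": 0,"jaw": 0.55},
    {"dx": 0,"dy": 0,"dz": 0,"wx": 0,"wy": 0,"wz": 0,"jaw": 0.55},
    {"dx": 0,"dy": 0,"dz": 0,"wx": 0,"wy": 0,"wz": 0,"jaw": 0.55}
  ]
}}

```text
clock: 16.93
position: [0.4726, -0.0234, 0.0685]
orientation: [-90.0, 0.3, 175.8]
ft_force: [-0.0, 0.3, -0.6]
opening: 0.047
```

Call:
{"fn": "jog_arm", "kwargs": {
  "increments": [
    {"dx": 0,"dy": 0,"dz": 0.03,"wx": 0,"wy": 0,"wz": 0,"jaw": 0.55},
    {"dx": 0,"dy": 0,"dz": 0.035,"wx": 0,"wy": 0,"wz": 0,"jaw": 0.55},
    {"dx": 0,"dy": 0,"dz": 0.03,"wx": 0,"wy": 0,"wz": 0,"jaw": 0.55},
    {"dx": 0.02,"dy": 0.002,"dz": 0,"wx": 0,"wy": 0,"wz": 0.5,"jaw": 0.55},
    {"dx": 0.033,"dy": 0.006,"dz": 0,"wx": 0,"wy": 0,"wz": 0.5,"jaw": 0.55},
    {"dx": 0.033,"dy": 0.006,"dz": 0,"wx": 0,"wy": 0,"wz": 0.5,"jaw": 0.55},
    {"dx": 0.033,"dy": 0.006,"dz": 0,"wx": 0,"wy": 0,"wz": 0.5,"jaw": 0.55},
    {"dx": 0.03,"dy": 0.006,"dz": 0,"wx": 0,"wy": 0,"wz": 0,"jaw": 0.55},
    {"dx": 0,"dy": 0,"dz": 0,"wx": 0,"wy": 0,"wz": 0,"jaw": 0.55},
    {"dx": 0,"dy": 0,"dz": 0,"wx": 0,"wy": 0,"wz": 0,"jaw": 0.55}
  ]
}}

```text
clock: 17.77
position: [0.6234, 0.0043, 0.1653]
orientation: [-90.0, -0.1, 177.9]
ft_force: [-0.3, -0.6, -0.3]
opening: 0.0468
```

```bash
python3 go.py 0.6422 0.0057 0.042 178
```

```text
d [ 0.0188  0.0014 -0.1233] w [ 0.03 -0.1   0.13] clock 17.77 q6 88.7 open 0.0468 f [-0.3 -0.6 -0.3]
```

Call:
{"fn": "jog_arm", "kwargs": {
  "increments": [
    {"dx": 0.007,"dy": 0.001,"dz": -0.01,"wx": 0,"wy": 0,"wz": 0.1,"jaw": 0.55},
    {"dx": 0.005,"dy": 0.001,"dz": -0.02,"wx": 0,"wy": 0,"wz": 0,"jaw": 0.55},
    {"dx": 0,"dy": 0,"dz": -0.02,"wx": 0,"wy": 0.1,"wz": 0,"jaw": 0.55},
    {"dx": 0,"dy": 0,"dz": -0.01,"wx": 0,"wy": 0.1,"wz": 0,"jaw": 0.55},
    {"dx": 0,"dy": 0,"dz": 0,"wx": 0,"wy": 0,"wz": 0,"jaw": 0.55},
    {"dx": 0,"dy": 0,"dz": 0,"wx": 0,"wy": 0,"wz": 0,"jaw": 0.55}
  ]
}}

```text
clock: 18.27
position: [0.6319, 0.006, 0.0995]
orientation: [-90.0, -0.6, 177.9]
ft_force: [-0.7, 0.1, 0.8]
opening: 0.0468
```

```bash
python3 go.py 0.6422 0.0057 0.042 178
```

```text
d [ 0.0103 -0.0003 -0.0575] w [ 0.02 -0.61  0.05] clock 18.27 q6 88.8 open 0.0468 f [-0.7  0.1  0.8]
```

Call:
{"fn": "jog_arm", "kwargs": {
  "increments": [
    {"dx": 0.004,"dy": 0,"dz": -0.012,"wx": 0,"wy": -0.2,"wz": 0,"jaw": 0.55},
    {"dx": 0.003,"dy": 0,"dz": -0.015,"wx": 0,"wy": -0.1,"wz": 0,"jaw": 0.55},
    {"dx": 0,"dy": 0,"dz": -0.015,"wx": 0,"wy": 0,"wz": 0,"jaw": 0.55},
    {"dx": 0,"dy": 0,"dz": -0.008,"wx": 0,"wy": 0,"wz": 0,"jaw": 0.55},
    {"dx": 0,"dy": 0,"dz": 0,"wx": 0,"wy": 0,"wz": 0,"jaw": 0.55},
    {"dx": 0,"dy": 0,"dz": 0,"wx": 0,"wy": 0,"wz": 0,"jaw": 0.55}
  ]
}}

```text
clock: 18.77
position: [0.6411, 0.0053, 0.0498]
orientation: [-90.0, 0.1, 177.9]
ft_force: [-2.3, -0.9, 0.8]
opening: 0.047
```

```bash
python3 go.py 0.6422 0.0057 0.042 178
```

```text
d [ 0.0011  0.0004 -0.0078] w [0.05 0.11 0.1 ] clock 18.77 q6 88.8 open 0.047 f [-2.3 -0.9  0.8]
```

Call:
{"fn": "jog_arm", "kwargs": {
  "increments": [
    {"dx": 0,"dy": 0,"dz": -0.006,"wx": 0,"wy": 0.1,"wz": 0.1,"jaw": 0.55},
    {"dx": 0,"dy": 0,"dz": -0.001,"wx": 0,"wy": 0,"wz": 0,"jaw": 0.55},
    {"dx": 0,"dy": 0,"dz": 0,"wx": 0,"wy": 0,"wz": 0,"jaw": 0.05},
    {"dx": 0,"dy": 0,"dz": 0,"wx": 0,"wy": 0,"wz": 0,"jaw": 0.05},
    {"dx": 0,"dy": 0,"dz": 0,"wx": 0,"wy": 0,"wz": 0,"jaw": 0.05},
    {"dx": 0,"dy": 0,"dz": 0,"wx": 0,"wy": 0,"wz": 0,"jaw": 0.05},
    {"dx": 0,"dy": 0,"dz": 0,"wx": 0,"wy": 0,"wz": 0,"jaw": 0.05},
    {"dx": 0,"dy": 0,"dz": 0,"wx": 0,"wy": 0,"wz": 0,"jaw": 0.05}
  ]
}}

```text
clock: 19.43
position: [0.6432, 0.0052, 0.0454]
orientation: [-90.0, 0.3, 178.0]
ft_force: [-0.2, -0.2, -1.4]
opening: 0.0133
```

Call:
{"fn": "jog_arm", "kwargs": {
  "increments": [
    {"dx": 0,"dy": 0,"dz": 0.025,"wx": 0,"wy": 0,"wz": 0,"jaw": 0.05},
    {"dx": 0,"dy": 0,"dz": 0.035,"wx": 0,"wy": 0,"wz": 0,"jaw": 0.05},
    {"dx": 0,"dy": 0,"dz": 0.03,"wx": 0,"wy": 0,"wz": 0,"jaw": 0.05},
    {"dx": -0.018,"dy": -0.013,"dz": 0.005,"wx": 0,"wy": 0,"wz": -0.4,"jaw": 0.05},
    {"dx": -0.028,"dy": -0.02,"dz": 0,"wx": 0,"wy": 0,"wz": -0.4,"jaw": 0.05},
    {"dx": -0.028,"dy": -0.02,"dz": 0,"wx": 0,"wy": 0,"wz": -0.4,"jaw": 0.05},
    {"dx": -0.028,"dy": -0.02,"dz": 0,"wx": 0,"wy": 0,"wz": -0.4,"jaw": 0.05},
    {"dx": -0.028,"dy": -0.02,"dz": 0,"wx": 0,"wy": 0,"wz": -0.4,"jaw": 0.05},
    {"dx": -0.028,"dy": -0.02,"dz": 0,"wx": 0,"wy": 0,"wz": 0,"jaw": 0.05},
    {"dx": -0.012,"dy": -0.008,"dz": 0,"wx": 0,"wy": 0,"wz": 0,"jaw": 0.05},
    {"dx": 0,"dy": 0,"dz": 0,"wx": 0,"wy": 0,"wz": 0,"jaw": 0.05},
    {"dx": 0,"dy": 0,"dz": 0,"wx": 0,"wy": 0,"wz": 0,"jaw": 0.05}
  ]
}}

```text
clock: 20.43
position: [0.4652, -0.1176, 0.1441]
orientation: [-89.9, 0.4, 176.1]
ft_force: [0.9, 0.4, -1.1]
opening: 0.0135
```

```bash
python3 go.py 0.464 -0.122 0.0554 175.83
```

```text
d [-0.0012 -0.0044 -0.0887] w [ 0.11  0.43 -0.28] clock 20.43 q6 74.6 open 0.0135 f [ 0.9  0.4 -1.1]
```

Call:
{"fn": "jog_arm", "kwargs": {
  "increments": [
    {"dx": -0.002,"dy": -0.002,"dz": -0.015,"wx": 0,"wy": 0.2,"wz": -0.1,"jaw": 0.05},
    {"dx": -0.002,"dy": -0.002,"dz": -0.02,"wx": 0.1,"wy": 0.2,"wz": -0.1,"jaw": 0.05},
    {"dx": -0.001,"dy": 0,"dz": -0.018,"wx": 0,"wy": 0.1,"wz": 0,"jaw": 0.05},
    {"dx": -0.001,"dy": 0,"dz": -0.008,"wx": 0,"wy": 0.1,"wz": 0,"jaw": 0.05},
    {"dx": 0,"dy": 0,"dz": 0,"wx": 0,"wy": 0,"wz": 0,"jaw": 0.05},
    {"dx": 0,"dy": 0,"dz": 0,"wx": 0,"wy": 0,"wz": 0,"jaw": 0.05}
  ]
}}

```text
clock: 20.93
position: [0.4675, -0.1208, 0.0833]
orientation: [-89.9, 0.4, 176.0]
ft_force: [0.0, 0.4, -1.2]
opening: 0.0135
```

```bash
python3 go.py 0.464 -0.122 0.0554 175.83
```

```text
d [-0.0035 -0.0012 -0.0279] w [ 0.1   0.44 -0.17] clock 20.93 q6 74.4 open 0.0135 f [ 0.   0.4 -1.2]
```

Call:
{"fn": "jog_arm", "kwargs": {
  "increments": [
    {"dx": -0.002,"dy": -0.001,"dz": -0.007,"wx": 0.1,"wy": 0.2,"wz": -0.1,"jaw": 0.05},
    {"dx": -0.002,"dy": 0,"dz": -0.007,"wx": 0,"wy": 0.2,"wz": -0.1,"jaw": 0.05},
    {"dx": -0.001,"dy": 0,"dz": -0.004,"wx": 0,"wy": 0.1,"wz": 0,"jaw": 0.05},
    {"dx": 0,"dy": 0,"dz": -0.002,"wx": 0,"wy": 0,"wz": 0,"jaw": 0.05},
    {"dx": 0,"dy": 0,"dz": 0,"wx": 0,"wy": 0,"wz": 0,"jaw": 0.05}
  ]
}}

```text
clock: 21.35
position: [0.4656, -0.1218, 0.0637]
orientation: [-89.9, 0.2, 175.9]
ft_force: [-0.2, -0.3, -1.0]
opening: 0.0135
```

```bash
python3 go.py 0.464 -0.122 0.0554 175.83
```

```text
d [-0.0016 -0.0002 -0.0083] w [ 0.09  0.2  -0.06] clock 21.35 q6 74.4 open 0.0135 f [-0.2 -0.3 -1. ]
```

Call:
{"fn": "jog_arm", "kwargs": {
  "increments": [
    {"dx": -0.001,"dy": 0,"dz": -0.003,"wx": 0.1,"wy": 0.1,"wz": 0,"jaw": 0.05},
    {"dx": -0.001,"dy": 0,"dz": -0.003,"wx": 0,"wy": 0.1,"wz": 0,"jaw": 0.05},
    {"dx": 0,"dy": 0,"dz": -0.002,"wx": 0,"wy": 0.1,"wz": 0,"jaw": 0.05},
    {"dx": 0,"dy": 0,"dz": -0.002,"wx": 0,"wy": 0,"wz": 0,"jaw": 0.05}
  ]
}}

```text
clock: 21.68
position: [0.464, -0.1221, 0.0545]
orientation: [-90.0, -0.0, 175.9]
ft_force: [-7.8, 3.3, 38.0]
opening: 0.0135
```

Call:
{"fn": "jog_arm", "kwargs": {
  "increments": [
    {"dx": 0,"dy": 0,"dz": 0.001,"wx": 0,"wy": 0,"wz": 0,"jaw": 0.05},
    {"dx": 0,"dy": 0,"dz": 0,"wx": 0,"wy": 0,"wz": 0,"jaw": 0.5},
    {"dx": 0,"dy": 0,"dz": 0,"wx": 0,"wy": 0,"wz": 0,"jaw": 0.5},
    {"dx": 0,"dy": 0,"dz": 0,"wx": 0,"wy": 0,"wz": 0,"jaw": 0.5},
    {"dx": 0,"dy": 0,"dz": 0,"wx": 0,"wy": 0,"wz": 0,"jaw": 0.5}
  ]
}}

```text
clock: 22.1
position: [0.4651, -0.1226, 0.0563]
orientation: [-89.9, 0.1, 175.8]
ft_force: [0.5, 0.5, 0.4]
opening: 0.0429
```

Call:
{"fn": "jog_arm", "kwargs": {
  "increments": [
    {"dx": 0,"dy": 0,"dz": 0.03,"wx": 0,"wy": 0,"wz": 0,"jaw": 0.5},
    {"dx": 0,"dy": 0,"dz": 0.04,"wx": 0,"wy": 0,"wz": 0,"jaw": 0.5},
    {"dx": 0,"dy": 0,"dz": 0.035,"wx": 0,"wy": 0,"wz": 0,"jaw": 0.5},
    {"dx": 0.02,"dy": -0.009,"dz": 0,"wx": 0,"wy": 0,"wz": 3,"jaw": 0.55},
    {"dx": 0.033,"dy": -0.015,"dz": 0,"wx": 0,"wy": 0,"wz": 4,"jaw": 0.55},
    {"dx": 0.033,"dy": -0.015,"dz": 0,"wx": 0,"wy": 0,"wz": 4,"jaw": 0.55},
    {"dx": 0.033,"dy": -0.015,"dz": 0,"wx": 0,"wy": 0,"wz": 4,"jaw": 0.55},
    {"dx": 0.033,"dy": -0.015,"dz": 0,"wx": 0,"wy": 0,"wz": 4,"jaw": 0.55},
    {"dx": 0.015,"dy": -0.008,"dz": 0,"wx": 0,"wy": 0,"wz": 2,"jaw": 0.55},
    {"dx": 0,"dy": 0,"dz": 0,"wx": 0,"wy": 0,"wz": 0,"jaw": 0.55},
    {"dx": 0,"dy": 0,"dz": 0,"wx": 0,"wy": 0,"wz": 0,"jaw": 0.55}
  ]
}}

```text
clock: 23.02
position: [0.6341, -0.2011, 0.1654]
orientation: [-89.8, -0.3, -162.1]
ft_force: [-0.6, -0.6, -0.2]
opening: 0.0464
```

```bash
python3 go.py 0.656 -0.209 0.043 -163.5
python3 - <<'E'
from h import *
c=cam("wrist"); im=robot.read_camera("wrist"); u=proj(c,(.656,-.209,.084)); print(u)
print([proj(c,p).round(1).tolist() for p in((.656,-.209,0),(.6771,-.2028,.084),(.6349,-.2152,.084))])
t=robot.read_camera("top")
tiles("m3.png",[(im,u,"filter w"),(t,(330,285),"riser/lens"),(t,(385,290),"iris top"),(t,(430,185),"filter top")])
E
```

```text
d [ 0.0219 -0.0079 -0.1224] w [ 0.23 -0.21 -1.37] clock 23.02 q6 51.2 open 0.0464 f [-0.6 -0.6 -0.2]
[340.67477649 221.73559031]
[[335.2, 198.3], [342.1, 189.5], [339.3, 252.1]]
```

View pics/m3.png

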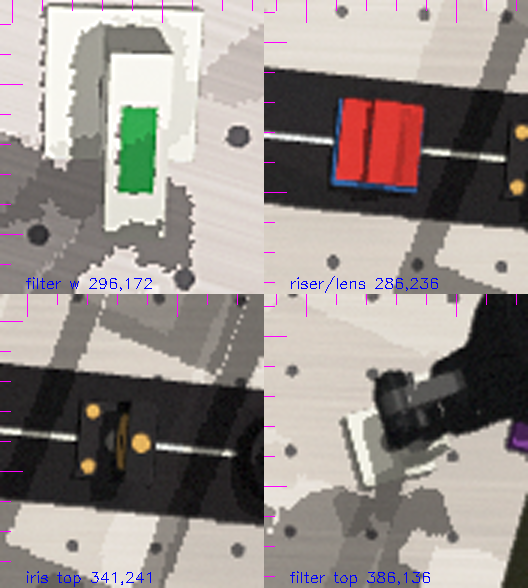

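The filter head top sits at (342,219) in the wrist view, against a predicted (341,222). The lens and iris look square on the line. Descending on the filter.

Call:
{"fn": "jog_arm", "kwargs": {
  "increments": [
    {"dx": 0.008,"dy": -0.004,"dz": -0.01,"wx": 0.1,"wy": -0.1,"wz": -0.7,"jaw": 0.55},
    {"dx": 0.006,"dy": -0.003,"dz": -0.02,"wx": 0.1,"wy": 0,"wz": -0.6,"jaw": 0.55},
    {"dx": 0.002,"dy": 0,"dz": -0.02,"wx": 0,"wy": 0,"wz": 0,"jaw": 0.55},
    {"dx": 0,"dy": 0,"dz": -0.01,"wx": 0,"wy": 0,"wz": 0,"jaw": 0.55},
    {"dx": 0,"dy": 0,"dz": 0,"wx": 0,"wy": 0,"wz": 0,"jaw": 0.55},
    {"dx": 0,"dy": 0,"dz": 0,"wx": 0,"wy": 0,"wz": 0,"jaw": 0.55}
  ]
}}

```text
clock: 23.62
position: [0.6437, -0.2047, 0.1029]
orientation: [-90.2, -0.3, -163.7]
ft_force: [-0.1, -0.5, 0.2]
opening: 0.0469
```

```bash
python3 go.py 0.656 -0.209 0.043 -163.5
```

```text
d [ 0.0123 -0.0043 -0.0599] w [-0.09 -0.34  0.21] clock 23.62 q6 52.5 open 0.0469 f [-0.1 -0.5  0.2]
```

Call:
{"fn": "jog_arm", "kwargs": {
  "increments": [
    {"dx": 0.006,"dy": -0.003,"dz": -0.003,"wx": 0,"wy": -0.2,"wz": 0.1,"jaw": 0.55},
    {"dx": 0.004,"dy": -0.002,"dz": -0.01,"wx": 0,"wy": -0.1,"wz": 0.1,"jaw": 0.55},
    {"dx": 0,"dy": 0,"dz": -0.015,"wx": 0,"wy": 0,"wz": 0,"jaw": 0.55},
    {"dx": 0,"dy": 0,"dz": -0.015,"wx": 0,"wy": 0,"wz": 0,"jaw": 0.55},
    {"dx": 0,"dy": 0,"dz": -0.008,"wx": 0,"wy": 0,"wz": 0,"jaw": 0.55},
    {"dx": 0,"dy": 0,"dz": 0,"wx": 0,"wy": 0,"wz": 0,"jaw": 0.55},
    {"dx": 0,"dy": 0,"dz": 0,"wx": 0,"wy": 0,"wz": 0,"jaw": 0.55}
  ]
}}

```text
clock: 24.2
position: [0.6584, -0.2117, 0.0536]
orientation: [-89.7, 0.5, -163.5]
ft_force: [-0.4, 0.2, 0.3]
opening: 0.0467
```

```bash
python3 go.py 0.656 -0.209 0.043 -163.5
```

```text
d [-0.0024  0.0027 -0.0106] w [ 0.11  0.54 -0.  ] clock 24.2 q6 52.1 open 0.0467 f [-0.4  0.2  0.3]
```

Call:
{"fn": "jog_arm", "kwargs": {
  "increments": [
    {"dx": -0.002,"dy": 0.002,"dz": -0.005,"wx": 0.1,"wy": 0.3,"wz": 0,"jaw": 0.55},
    {"dx": -0.001,"dy": 0.001,"dz": -0.004,"wx": 0,"wy": 0.2,"wz": 0,"jaw": 0.55},
    {"dx": 0,"dy": 0,"dz": -0.001,"wx": 0,"wy": 0,"wz": 0,"jaw": 0.55},
    {"dx": 0,"dy": 0,"dz": 0,"wx": 0,"wy": 0,"wz": 0,"jaw": 0.05},
    {"dx": 0,"dy": 0,"dz": 0,"wx": 0,"wy": 0,"wz": 0,"jaw": 0.05},
    {"dx": 0,"dy": 0,"dz": 0,"wx": 0,"wy": 0,"wz": 0,"jaw": 0.05},
    {"dx": 0,"dy": 0,"dz": 0,"wx": 0,"wy": 0,"wz": 0,"jaw": 0.05},
    {"dx": 0,"dy": 0,"dz": 0,"wx": 0,"wy": 0,"wz": 0,"jaw": 0.05},
    {"dx": 0,"dy": 0,"dz": 0,"wx": 0,"wy": 0,"wz": 0,"jaw": 0.05}
  ]
}}

```text
clock: 24.95
position: [0.657, -0.209, 0.0458]
orientation: [-89.8, 0.2, -163.5]
ft_force: [-0.2, 0.1, -1.3]
opening: 0.0137
```

Call:
{"fn": "jog_arm", "kwargs": {
  "increments": [
    {"dx": 0,"dy": 0,"dz": 0.025,"wx": 0,"wy": 0,"wz": 0,"jaw": 0.05},
    {"dx": 0,"dy": 0,"dz": 0.035,"wx": 0,"wy": 0,"wz": 0,"jaw": 0.05},
    {"dx": 0,"dy": 0,"dz": 0.035,"wx": 0,"wy": 0,"wz": 0,"jaw": 0.05},
    {"dx": 0,"dy": 0.005,"dz": 0.03,"wx": 0,"wy": 0,"wz": 0,"jaw": 0.05},
    {"dx": -0.01,"dy": 0.02,"dz": 0.005,"wx": 0,"wy": 0,"wz": -2,"jaw": 0.05},
    {"dx": -0.018,"dy": 0.029,"dz": 0,"wx": 0,"wy": 0,"wz": -3,"jaw": 0.05},
    {"dx": -0.018,"dy": 0.029,"dz": 0,"wx": 0,"wy": 0,"wz": -3,"jaw": 0.05},
    {"dx": -0.018,"dy": 0.029,"dz": 0,"wx": 0,"wy": 0,"wz": -3,"jaw": 0.05},
    {"dx": -0.018,"dy": 0.029,"dz": 0,"wx": 0,"wy": 0,"wz": -3,"jaw": 0.05},
    {"dx": -0.018,"dy": 0.029,"dz": 0,"wx": 0,"wy": 0,"wz": -3,"jaw": 0.05},
    {"dx": -0.018,"dy": 0.029,"dz": 0,"wx": 0,"wy": 0,"wz": -2,"jaw": 0.05},
    {"dx": 0,"dy": 0,"dz": 0,"wx": 0,"wy": 0,"wz": 0,"jaw": 0.05}
  ]
}}

```text
clock: 25.95
position: [0.5311, -0.0059, 0.1795]
orientation: [-89.9, 0.2, 176.1]
ft_force: [0.6, 0.3, -2.3]
opening: 0.0134
```

```bash
python3 go.py 0.4785 0.0773 0.0558 175.83
```

```text
d [-0.0526  0.0832 -0.1237] w [ 0.08  0.19 -0.29] clock 25.95 q6 88.8 open 0.0134 f [ 0.6  0.3 -2.3]
```

Call:
{"fn": "jog_arm", "kwargs": {
  "increments": [
    {"dx": -0.016,"dy": 0.025,"dz": 0,"wx": 0,"wy": 0.1,"wz": -0.1,"jaw": 0.05},
    {"dx": -0.018,"dy": 0.028,"dz": 0,"wx": 0,"wy": 0.1,"wz": -0.1,"jaw": 0.05},
    {"dx": -0.015,"dy": 0.022,"dz": 0,"wx": 0,"wy": 0,"wz": 0,"jaw": 0.05},
    {"dx": -0.004,"dy": 0.006,"dz": 0,"wx": 0,"wy": 0,"wz": 0,"jaw": 0.05},
    {"dx": 0,"dy": 0,"dz": -0.01,"wx": 0,"wy": 0,"wz": 0,"jaw": 0.05},
    {"dx": 0,"dy": 0,"dz": -0.02,"wx": 0,"wy": 0,"wz": 0,"jaw": 0.05},
    {"dx": -0.001,"dy": 0,"dz": -0.015,"wx": 0,"wy": 0,"wz": 0,"jaw": 0.05},
    {"dx": 0,"dy": 0,"dz": 0,"wx": 0,"wy": 0,"wz": 0,"jaw": 0.05},
    {"dx": 0,"dy": 0,"dz": 0,"wx": 0,"wy": 0,"wz": 0,"jaw": 0.05}
  ]
}}

```text
clock: 26.7
position: [0.478, 0.0762, 0.1338]
orientation: [-89.8, 0.5, 176.2]
ft_force: [0.4, -0.4, -0.8]
opening: 0.0133
```

```bash
python3 go.py 0.4785 0.0773 0.0558 175.83
```

```text
d [ 0.0005  0.0011 -0.078 ] w [ 0.25  0.52 -0.41] clock 26.7 q6 98.2 open 0.0133 f [ 0.4 -0.4 -0.8]
```

Call:
{"fn": "jog_arm", "kwargs": {
  "increments": [
    {"dx": -0.001,"dy": 0.001,"dz": -0.012,"wx": 0.1,"wy": 0.2,"wz": -0.2,"jaw": 0.05},
    {"dx": -0.001,"dy": 0,"dz": -0.016,"wx": 0.1,"wy": 0.2,"wz": -0.2,"jaw": 0.05},
    {"dx": -0.001,"dy": 0,"dz": -0.016,"wx": 0,"wy": 0.2,"wz": 0,"jaw": 0.05},
    {"dx": -0.001,"dy": 0,"dz": -0.01,"wx": 0,"wy": 0.1,"wz": 0,"jaw": 0.05},
    {"dx": 0,"dy": 0,"dz": 0,"wx": 0,"wy": 0,"wz": 0,"jaw": 0.05},
    {"dx": 0,"dy": 0,"dz": 0,"wx": 0,"wy": 0,"wz": 0,"jaw": 0.05}
  ]
}}

```text
clock: 27.2
position: [0.4822, 0.0728, 0.0806]
orientation: [-89.9, 0.3, 175.6]
ft_force: [0.6, 0.0, -0.6]
opening: 0.0132
```

```bash
python3 go.py 0.4785 0.0773 0.0558 175.83
```

```text
d [-0.0037  0.0045 -0.0248] w [0.12 0.34 0.24] clock 27.2 q6 98.3 open 0.0132 f [ 0.6  0.  -0.6]
```

Call:
{"fn": "jog_arm", "kwargs": {
  "increments": [
    {"dx": -0.002,"dy": 0.002,"dz": -0.006,"wx": 0.1,"wy": 0.2,"wz": 0.1,"jaw": 0.05},
    {"dx": -0.002,"dy": 0.002,"dz": -0.006,"wx": 0,"wy": 0.2,"wz": 0.1,"jaw": 0.05},
    {"dx": -0.001,"dy": 0.001,"dz": -0.004,"wx": 0,"wy": 0.1,"wz": 0,"jaw": 0.05},
    {"dx": 0,"dy": 0,"dz": -0.001,"wx": 0,"wy": 0,"wz": 0,"jaw": 0.05},
    {"dx": 0,"dy": 0,"dz": 0,"wx": 0,"wy": 0,"wz": 0,"jaw": 0.05}
  ]
}}

```text
clock: 27.62
position: [0.4805, 0.0776, 0.0648]
orientation: [-90.0, 0.2, 175.7]
ft_force: [0.2, -0.0, -0.9]
opening: 0.0135
```

```bash
python3 go.py 0.4785 0.0773 0.0558 175.83
```

```text
d [-0.002  -0.0003 -0.009 ] w [-0.    0.17  0.08] clock 27.62 q6 98.5 open 0.0135 f [ 0.2 -0.  -0.9]
```

Call:
{"fn": "jog_arm", "kwargs": {
  "increments": [
    {"dx": -0.001,"dy": 0,"dz": -0.003,"wx": 0,"wy": 0.1,"wz": 0.1,"jaw": 0.05},
    {"dx": -0.001,"dy": 0,"dz": -0.003,"wx": 0,"wy": 0.1,"wz": 0,"jaw": 0.05},
    {"dx": -0.001,"dy": 0,"dz": -0.003,"wx": 0,"wy": 0.1,"wz": 0,"jaw": 0.05},
    {"dx": 0,"dy": 0,"dz": -0.002,"wx": 0,"wy": 0,"wz": 0,"jaw": 0.05}
  ]
}}

```text
clock: 27.95
position: [0.478, 0.078, 0.0553]
orientation: [-90.0, -0.0, 175.9]
ft_force: [-9.8, -0.8, 40.5]
opening: 0.0135
```

Contact. I release, lift and back off to look from above.

Call:
{"fn": "jog_arm", "kwargs": {
  "increments": [
    {"dx": 0,"dy": 0,"dz": 0.001,"wx": 0,"wy": 0,"wz": 0,"jaw": 0.05},
    {"dx": 0,"dy": 0,"dz": 0,"wx": 0,"wy": 0,"wz": 0,"jaw": 0.5},
    {"dx": 0,"dy": 0,"dz": 0,"wx": 0,"wy": 0,"wz": 0,"jaw": 0.5},
    {"dx": 0,"dy": 0,"dz": 0,"wx": 0,"wy": 0,"wz": 0,"jaw": 0.5},
    {"dx": 0,"dy": 0,"dz": 0,"wx": 0,"wy": 0,"wz": 0,"jaw": 0.5},
    {"dx": 0,"dy": 0,"dz": 0.03,"wx": 0,"wy": 0,"wz": 0,"jaw": 0.5},
    {"dx": 0,"dy": 0,"dz": 0.04,"wx": 0,"wy": 0,"wz": 0,"jaw": 0.5},
    {"dx": 0,"dy": 0,"dz": 0.04,"wx": 0,"wy": 0,"wz": 0,"jaw": 0.5},
    {"dx": 0,"dy": 0,"dz": 0.04,"wx": 0,"wy": 0,"wz": 0,"jaw": 0.5},
    {"dx": 0,"dy": -0.03,"dz": 0.02,"wx": 0,"wy": 0,"wz": 0,"jaw": 0.5},
    {"dx": 0,"dy": -0.03,"dz": 0,"wx": 0,"wy": 0,"wz": 0,"jaw": 0.5},
    {"dx": 0,"dy": 0,"dz": 0,"wx": 0,"wy": 0,"wz": 0,"jaw": 0.5}
  ]
}}

```text
clock: 28.95
position: [0.4754, 0.0171, 0.2326]
orientation: [-89.9, -0.2, 176.2]
ft_force: [-0.2, -0.2, -0.1]
opening: 0.0427
```

Call:
{"fn": "jog_arm", "kwargs": {
  "increments": [
    {"dx": -0.01,"dy": -0.035,"dz": 0.01,"wx": 0,"wy": 0,"wz": 0,"jaw": 0.5},
    {"dx": -0.01,"dy": -0.035,"dz": 0,"wx": 0,"wy": 0,"wz": 0,"jaw": 0.5},
    {"dx": -0.01,"dy": -0.035,"dz": 0,"wx": 0,"wy": 0,"wz": 0,"jaw": 0.5},
    {"dx": -0.01,"dy": -0.035,"dz": 0,"wx": 0,"wy": 0,"wz": 0,"jaw": 0.5},
    {"dx": 0,"dy": -0.035,"dz": 0,"wx": 0,"wy": 0,"wz": 0,"jaw": 0.5},
    {"dx": 0,"dy": -0.035,"dz": 0,"wx": 0,"wy": 0,"wz": 0,"jaw": 0.5},
    {"dx": 0,"dy": -0.035,"dz": 0,"wx": 0,"wy": 0,"wz": 0,"jaw": 0.5},
    {"dx": 0,"dy": -0.035,"dz": 0,"wx": 0,"wy": 0,"wz": 0,"jaw": 0.5},
    {"dx": 0,"dy": -0.035,"dz": 0,"wx": 0,"wy": 0,"wz": 0,"jaw": 0.5},
    {"dx": 0,"dy": 0,"dz": 0,"wx": 0,"wy": 0,"wz": 0,"jaw": 0.5},
    {"dx": 0,"dy": 0,"dz": 0,"wx": 0,"wy": 0,"wz": 0,"jaw": 0.5}
  ]
}}

```text
clock: 29.87
position: [0.4316, -0.3083, 0.2394]
orientation: [-90.2, -0.2, 176.3]
ft_force: [-0.1, 1.6, -0.8]
opening: 0.0429
```

```bash
python3 - <<'E'
from h import *
c=cam("top"); d=cam("scene"); t=robot.read_camera("top"); s=robot.read_camera("scene"); np.save("t3.npy",t); np.save("s3.npy",s)
m=np.array([.4704,-.0224]);u=np.array([.0728,.99735])
for k in(c,d):
    n="top" if k is c else "scene"
    for l,z in(("riser",.01),("lens",.04),("iris",.01),("filter",.01),("post",0)):
        for q in robot.spot_point(l,n)[:2]:
            P=onz(k,q["uv"],z)[:2]; e=P-m; print(n,l,np.round(q["uv"],1),round(q["conf"],2),P.round(4),"along",round(float(e@u),4),"across",round(float(e@[u[1],-u[0]]),4))
a=cv2.resize(t[225:325,170:480],None,fx=2.55,fy=2.55,interpolation=cv2.INTER_CUBIC); b=cv2.resize(s[170:300,170:450],(a.shape[1],int(130*a.shape[1]/280)),interpolation=cv2.INTER_CUBIC)
save("f1.png",np.vstack([a,b])[:600]); print(a.shape,b.shape)
E
```

```text
top riser [318.7 283.7] 0.56 [ 0.4701 -0.0147] along 0.0076 across -0.0008
top lens [134.2 273.4] 0.96 [0.4784 0.2996] along 0.3217 across -0.0155
top lens [321.5 282.4] 0.64 [ 0.4724 -0.0183] along 0.0042 across 0.0017
top iris [379.7 293.8] 0.56 [ 0.4553 -0.1239] along -0.1023 across -0.0076
top filter [480.1 177.7] 0.95 [ 0.6719 -0.3046] along -0.2667 across 0.2215
top filter [266.4 279.7] 0.93 [0.4745 0.0781] along 0.1006 across -0.0033
top post [259.3 171.6] 0.69 [0.6709 0.0991] along 0.1358 across 0.1911
scene riser [296.9 229.2] 0.53 [ 0.4711 -0.0278] along -0.0053 across 0.0011
scene lens [439.5 223.1] 0.86 [0.5344 0.2796] along 0.3059 across 0.0418
scene lens [295.9 221.7] 0.71 [ 0.4851 -0.0312] along -0.0077 across 0.0153
scene iris [255.  229.5] 0.57 [ 0.4591 -0.1208] along -0.0989 across -0.0041
scene filter [160.6 303.6] 0.83 [ 0.6759 -0.3081] along -0.27 across 0.2257
scene filter [344.6 228.8] 0.67 [0.4846 0.0787] along 0.1018 across 0.0068
scene post [372.  282.6] 0.59 [0.6628 0.0998] along 0.1359 across 0.183
scene post [255.4 232.4] 0.28 [ 0.4563 -0.1203] along -0.0987 across -0.007
(255, 790, 3) (366, 790, 3)
```

View pics/f1.png

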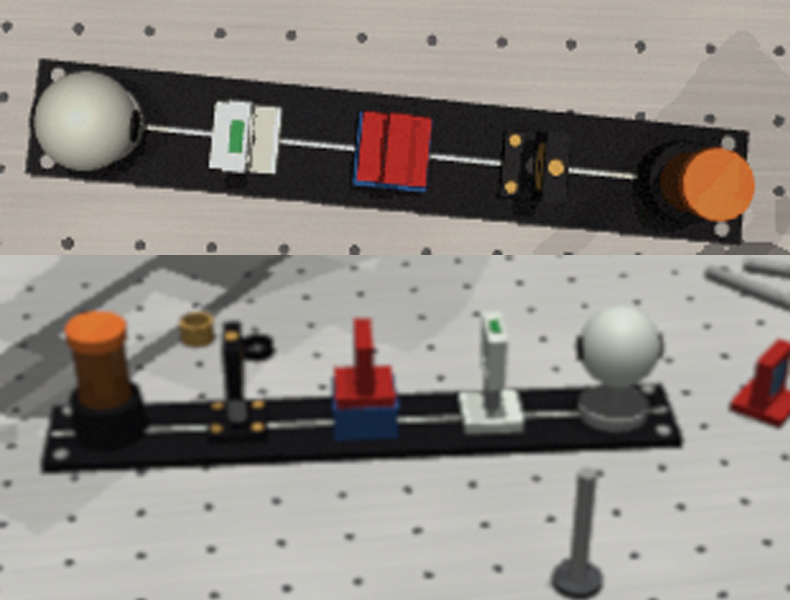

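f1 shows all four standing upright and square on the line, with the post standing at (580,575). A numeric check of the lens-on-riser and foot positions comes before handing in.

```bash
python3 - <<'E'
from h import *
c=cam("top"); t=np.load("t3.npy"); h=cv2.cvtColor(t,cv2.COLOR_RGB2HSV)
m0=np.array([.4704,-.0224]);u=np.array([.0728,.99735])
def blob(mask,box,z,n):
    k=np.zeros_like(mask); x0,y0,x1,y1=box; k[y0:y1,x0:x1]=mask[y0:y1,x0:x1]
    cs=cv2.findContours(k,0,1)[0]; q=max(cs,key=cv2.contourArea); r=cv2.minAreaRect(q)
    P=np.array([onz(c,p,z)[:2] for p in cv2.boxPoints(r)]); e=P.mean(0)-m0; v=P[1]-P[0]
    print(n,np.round(r[0],1),"size",np.round([np.hypot(*(P[1]-P[0])),np.hypot(*(P[2]-P[1]))],4),P.mean(0).round(4),"along",round(float(e@u),4),"across",round(float(e@[u[1],-u[0]]),4),"ang",round(float((np.degrees(np.arctan2(v[1],v[0]))-85.83+45)%90-45),1))
red=cv2.inRange(h,(0,120,60),(8,255,255))|cv2.inRange(h,(172,120,60),(180,255,255))
box=(300,262,345,308); blob(red,box,.05,"lens foot")
blob(red|cv2.inRange(h,(100,100,30),(125,255,255)),box,.04,"riser+lens")
blob(cv2.inRange(h,(0,0,110),(180,70,255)),(250,262,283,298),.05,"filter (mixed heights)")
print([proj(c,tuple(np.r_[m0-u*.1+u*a+np.array([u[1],-u[0]])*b,.02])).round(1).tolist() for a in(-.018,.018) for b in(-.018,.018)],"expected iris foot dots; seen about (371.6,280),(370.4,298)")
E
```

```text
lens foot [324.3 282.7] size [0.0473 0.0463] [ 0.472  -0.0226] along -0.0001 across 0.0017 ang 1.5
riser+lens [323.4 283.7] size [0.0518 0.0503] [ 0.4704 -0.0217] along 0.0007 across -0.0001 ang 0.2
filter (mixed heights) [266.1 278.6] size [0.046  0.0544] [0.4761 0.0758] along 0.0984 across -0.0014 ang -0.6
[[389.0, 300.7], [390.8, 280.3], [368.7, 298.7], [370.5, 278.2]] expected iris foot dots; seen about (371.6,280),(370.4,298)
```

All four are within about 2 mm of their places, so I hand in.

```bash
python3 -c "
from cell import robot
print(robot.close_job(), robot.observe()['clock'])"
```

```text
the job is handed in; nothing more can be done
the job is handed in; nothing more can be done
```

The beam line is set up and handed in at about 30 s of the 120 s. The riser stands at the plate's middle with the red lens (the right-hand one of the two) on top. The iris is on the lamp side and the filter on the sphere side, each about 100 mm from the riser. The purple look-alike of the filter was left alone.

**Last checks, top camera:**

| Part | Along the line | Across the line | Turn |
|---|---|---|---|
| Riser | 0.7 mm off centre | −0.1 mm | 0.2° |
| Lens | about 2 mm from the riser's centre | (same) | about 1.5° or less |
| Filter | 98 mm from centre | −1.4 mm | 0.6° |
| Iris | foot dots within about 2 px (about 3 mm) of where they should show | (same) | square to the eye only |

- **Upright and post:** the last top and scene pictures show all four upright. The post is still standing, with its base within about 5 mm of the first reading, which is within the detector's scatter.
- **Disagreements:** the network's point readings for the parts differed from these figures by up to 8 mm, and 15 mm for the lens in the scene camera. I put that down to the networks being a little off and to the slanted view, and trusted the outline measurements. The filter's outline mixes two heights, so its figures are less certain.

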